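# Push a spindle bush home with a drift

## Task

Build up the winder's spindle housing: start the plain bronze bush squarely in the mouth of the bore, then take the drift and push the bush, with the steel spacer that already hangs somewhere below it, down until both sit hard on the shims at the bottom, which you will have to feel. Make sure with a steady push of about 20 N on the drift that nothing gives any more, but never push harder than 30 N or the soft bronze bruises. Then hang the drift back in its wooden block by its collar and leave the other things where they are.

Things in the scene. Friction and masses are not known exactly. Their poses are not given: they have to be found in the camera images.
- housing: fixed spindle housing: upright round aluminium tube (44 mm outside, 48 mm at the rim) on a 76 mm flange with four screws, on a square dark steel plate 100 x 100 x 10 mm. Origin: centre of the plate's underside, on the bench; z up, along the bore. The rim is 114 mm above the bench; the bore is 28 mm wide, 92 mm deep, open at the top, flat at the bottom
- mouth (a point): centre of the housing's rim, on the bore's axis, 114 mm above the bench. The mouth is bevelled: 35 mm wide at the rim, narrowing to 28 mm over the first 6 mm. A bush lowered 12 to 14 mm below the rim stays standing in the mouth when let go
- seat (a point): centre of the flat shoulder at the bottom of the bore, 22 mm above the bench; z up. On it lies a pack of shim rings, 2 to 12 mm thick in all: how thick is not known beforehand. From about 10 mm below the rim down to it, spring waves (5 rows) stand in to 24.8 mm across and grip what is pushed past: one part slides at 1 to 5 N, both at 3 to 10 N, bumpily; they stay where left
- bush: plain bronze bush without a flange: a sleeve of 26 mm outside diameter, 16 mm bore, 30 mm high, rims bevelled, both ends alike, 70 g, loose, standing upright on the bench. Origin: centre of its lower end, z along its axis. Home: its lower end rests on the spacer, its upper end 56 to 66 mm above the shoulder, 26 to 36 mm below the rim
- spacer: steel spacer sleeve, 26 mm outside, 21 mm bore, 24 mm high, 50 g, already in the housing's bore, gripped by the spring waves 17 to 42 mm above the shoulder. Origin: centre of its lower end, z along its axis. Home: its lower end rests on the shims, 2 to 12 mm above the shoulder
- drift: push rod: round aluminium shank 20 mm wide and 62 mm long with a flat end, above it a collar 36 mm wide and 6 mm thick, then a black grip 26 mm wide and 44 mm long; 160 g. Origin: centre of the flat lower end; z up along the axis. It hangs upright in the wooden block by its collar. With bush and spacer home its collar is still 26 to 36 mm above the housing's rim
- stand: fixed wooden block, 85 x 70 mm, 75 mm high, with one upright hole of 26 mm through its middle. Origin: centre of its underside on the bench; z up. The drift's collar rests on its top, 75 mm above the bench; the drift's lower end is then 13 mm above the bench
- flanged_bush: another bronze bush, not wanted: 23 mm wide with a 34 mm flange at its foot, 18 mm high, loose on the bench. Origin: centre of its underside
- wire_spool: bystander: spool of copper wire standing on end, 68 mm wide, 70 mm high. Origin: centre of its underside
- pickup: bystander: black guitar pickup, 38 x 92 mm, 18 mm high. Origin: centre of its underside
- screwdriver: bystander: screwdriver lying on the bench. Origin: under its middle
Not all that is in view belongs to the job. Leave any turquoise or white look-alike of the bush alone.

How it is judged:
By the outcome, as a careful person would: the job done as asked, in the order asked, and still so for the second after the job is handed in, with the robot touching nothing.
It also fails if it takes over 70 s, if anything falls off the work surface, if the arm or the gripper's body presses on something with over 40 N, if the wrist force passes 120 N, or if a joint passes its speed limit or range.

## Robot

A 6-joint arm with a two-finger parallel gripper is mounted at the origin on the work surface. World frame = base frame: x ahead of the robot, y to its left, z up, the work surface at z = 0. Lengths are in mm, angles in rad, forces in N, time in s.
With the tool pointing down it reaches from about 325 to 850 mm from the base axis. Payload 15.5 kg.
Tool frame: the origin (TCP) lies midway between the tips of the shut fingers; the grasp point (between the pads) lies 19 mm behind it; z points along the fingers, y is the direction in which the jaws open and shut (so a half turn about z gives the same grasp; the last joint's range is limited). The gripper opens to 91 mm and grips with 3 to 60 N. Pads are 32 mm wide; open, the fingers measure 118 mm over their backs; the gripper's body (76 mm by 178 mm) begins 60 mm behind the grasp point.
Start: joints at [1.159, 0.494, 1.345, -0, 1.302, -0.096], TCP at [194.106, 594.095, 213.915] pointing down, gripper open.
Joint ranges: [-2.91, 2.91], [-0.82, 2.16], [0.22, 2.67], [-1.22, 4.37], [0.12, 2.79], [-3.08, 3.08]. Speed limits (rad/s): [1.89, 1.89, 2.57, 3.01, 3.01, 3.01].

## Interface

Orientations are given as a unit quaternion [x, y, z, w].
In Python, from bench import sense, read_camera, calibration, close_job gives the robot as it stands. The module is installed in compiled form; this text tells all that it offers.
- The arm moves only by the tool servo_tool, never from a script. Its argument "moves" is a list of rows, each an object of numbers: "hand": the opening, from -1 (shut) to 1 (fully open), so that 0 is half open; "dx", "dy", "dz": the shift along the world's x, y, z normalised to -1 to 1, where 1 is 200 mm; "rx", "ry", "rz": the turn, a rotation vector about the world's x, y, z normalised to -1 to 1, where 1 is 180 degrees. A call has 1 to 8 rows; each row is the pose to reach, as a shift and turn from the pose commanded when the call began, turning the shorter way round; what a row does not reach only later rows make up. A row lasts 1/10 s, in which the tool goes at most 50 mm and 8.59 degrees, less where a joint would pass 70% of its speed; a pose out of reach is approached as far as the arm can. A call with a number of a shift or a turn outside -1 to 1 is refused whole. A call with a gripper value outside its range is refused whole. The fingers move at their own pace and stop on an object; "newtons" is the grip in N (left out, the last holds). Time passes only in rows, so rows that repeat a pose let the fingers close. It gives the time, the measured TCP pose, the force and the opening at its end, in the units of the state.
- sense(): the state, without advancing time (a new reading comes with each control period).
- read_camera(name): name is "scene" or "side" or "wrist"; returns (picture, depth): 384x512x3 uint8, red, green, blue; 384x512 float32, mm along the optical axis (not along the pixel's ray), 0 where there is no reading.
- calibration(name): a dict with "fovy" (degrees; the focal length in pixels is half the picture's height over the tangent of half this angle, whatever the lens; pixels are square), "cx", "cy" (the principal point, pixels), "k1" (the pictures are not rectified: a ray, as slopes to the right and down, at radius r is drawn at 1 + k1 r^2 times it, then the intrinsics apply), "R" (3x3) and "t" (3): a world point X has camera coordinates R X + t. Camera axes: x right, y down, z forward; pixel columns grow to the right and rows downward; lengths in mm; the calibration is good to about 2 mm. A picture is of the moment at which its call begins: read the wrist's pose just before it. calibration takes no time and is no camera call; for the wrist camera it gives the pose at the moment of the call.
- close_job(): hands the job in, once; it reports no verdict.
The state is a dict: "t": time; "joints": joint angles; "qvel": joint speeds; "effort": joint torques, N m; "eef_pos": TCP position; "orientation": TCP orientation; "contact_force": force on the tool from outside, world axes, zero at the start; "ft_torque": the same for the moment, N m; "grip_width": opening from 0.0 (shut) to 1.0 (fully open).
Only numpy, scipy, OpenCV 4.12 (cv2) and the standard library are available. Lean on these libraries where they do the work, as an engineer would, in place of code of your own. Each camera call takes 0.05 s, during which the arm holds its last target. There are 200 camera calls.

## Working session

There is one attempt and no reset: what is moved stays moved. The work goes in short steps, Python scripts to look and compute and a tool call to move; the robot and the scene stay as the last step left them, time stands still between calls to the robot, and variables do not carry over. Pictures are saved under pics/ and viewed, about 8 in all and at most 12, crops included, and the job is handed in when it is done.

Besides the shell and the picture viewer there is one more tool, called after "Call:" by a JSON object that holds its "name" and its "arguments". servo_tool: Moves the arm, as the interface text tells. Its arguments: {"type":"object","properties":{"moves":{"type":"array","items":{"type":"object","properties":{"hand":{"type":"number"},"dx":{"type":"number","minimum":-1,"maximum":1},"dy":{"type":"number","minimum":-1,"maximum":1},"dz":{"type":"number","minimum":-1,"maximum":1},"rx":{"type":"number","minimum":-1,"maximum":1},"ry":{"type":"number","minimum":-1,"maximum":1},"rz":{"type":"number","minimum":-1,"maximum":1}}}},"newtons":{"type":"number"}},"required":["moves"]}

```bash
mkdir -p pics
cat > h.py <<'E'
import numpy as np, cv2
from bench import sense, read_camera, calibration, close_job
def cloud(name):
    c=calibration(name); im,d=read_camera(name)
    h,w=d.shape; f=h/2/np.tan(np.radians(c['fovy'])/2)
    K=np.array([[f,0,c['cx']],[0,f,c['cy']],[0,0,1]])
    v,u=np.mgrid[:h,:w].astype(float)
    p=cv2.undistortPoints(np.stack([u.ravel(),v.ravel()],1)[:,None],K,np.array([c['k1'],0,0,0,0.]))[:,0]
    X=np.c_[p,np.ones(len(p))]*d.reshape(-1,1)
    W=(X-np.array(c['t']))@np.array(c['R'])
    W[d.ravel()==0]=np.nan
    return im,W.reshape(h,w,3)
def save(n,im): cv2.imwrite('pics/'+n,im[...,::-1])
E
python3 - <<'E'
from h import *
s=sense(); print(s)
A=[]
for n in ['scene','side']:
    im,W=cloud(n); np.savez('pics/%s.npz'%n,im=im,W=W); save(n+'0.png',im)
E
```

```text
{'t': 0.0, 'joints': array([ 1.15948038e+00,  4.94208496e-01,  1.34614291e+00,  1.29999481e-05,
        1.30255164e+00, -9.55185049e-02]), 'qvel': array([ 0.0002987 ,  0.00187338, -0.00148548, -0.00111839,  0.0001533 ,
       -0.00117754]), 'effort': array([-7.94058506e-04, -8.78790879e+01, -3.81859624e+01,  7.04713049e-02,
        5.31938032e-02, -1.32984446e-04]), 'eef_pos': array([193.94958823, 593.71765712, 213.31856318]), 'orientation': array([ 1.57245087e-01,  9.87559392e-01, -6.32696543e-04, -1.70332135e-04]), 'contact_force': array([0.15207489, 0.36928288, 0.21162915]), 'ft_torque': array([-0.0464162 , -0.0047161 , -0.01532974]), 'grip_width': 0.998329739137241}
```

View pics/scene0.png

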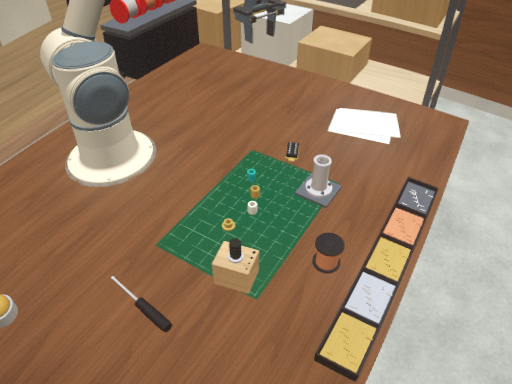

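View pics/side0.png

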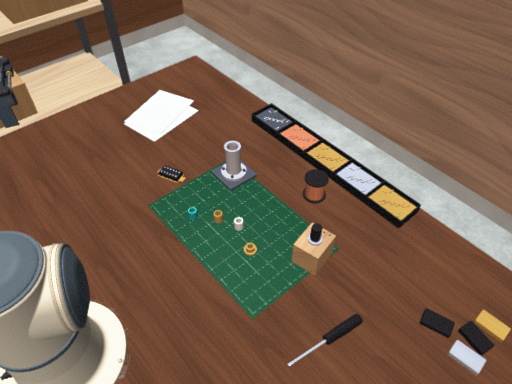

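In the scene view, the things that could be taken for the bush are a turquoise sleeve (251,174), a bronze plain sleeve (255,191), a white sleeve (252,208) and the flanged bush (228,225). The bronze one at (255,191), side view (218,216), fits the description. The housing is at (320,175) and the drift in its block at (236,255). I'll measure and check my choice in a crop.

Run:
```python
from h import *
D={n:np.load('pics/%s.npz'%n) for n in ['scene','side']}
boxes={'scene':dict(bush=(247,183,264,199),housing=(305,150,336,200),drift=(226,236,246,264),stand=(208,238,264,292),white=(245,200,260,216),turq=(244,167,259,182),fl=(219,216,238,233)),
 'side':dict(bush=(211,208,226,224),housing=(218,138,248,184),drift=(306,222,325,246),stand=(290,222,338,275),white=(231,215,246,232),turq=(186,205,200,219),fl=(241,240,260,257))}
for n in D:
    W=D[n]['W']
    for k,(a,b,c,d) in boxes[n].items():
        P=W[b:d,a:c].reshape(-1,3); P=P[~np.isnan(P[:,0])]
        zt={'bush':12,'white':12,'turq':12,'fl':6,'housing':100,'drift':85,'stand':65}[k]
        zhi={'stand':80}.get(k,300)
        T=P[(P[:,2]>zt)&(P[:,2]<zhi)]
        top=T[T[:,2]>np.percentile(T[:,2],95)-6]
        print(n,k,len(T),'mid',((T.min(0)+T.max(0))/2).round(1),'min',T.min(0).round(),'max',T.max(0).round(),'topmid',((top.min(0)+top.max(0))/2).round(1))
a=cv2.resize(D['scene']['im'][150:250,200:345],None,fx=4,fy=4,interpolation=cv2.INTER_CUBIC)
save('crop0.png',a)
```

```text
scene bush 84 mid [489.5  81.2  22.5] min [477.  67.  12.] max [502.  95.  33.] topmid [489.1  81.2  29.7]
scene housing 198 mid [633.  195.  109.1] min [609. 170. 100.] max [657. 220. 118.] topmid [633.  195.  114.2]
scene drift 223 mid [ 596.7 -171.6  106.5] min [ 584. -185.   85.] max [ 609. -158.  128.] topmid [ 596.4 -171.1  124.3]
scene stand 864 mid [ 595.7 -170.3   72.5] min [ 548. -214.   65.] max [ 644. -126.   80.] topmid [ 595.6 -170.    75.8]
scene white 95 mid [515.5  25.4  22.4] min [503.  13.  12.] max [528.  38.  32.] topmid [515.   26.   29.3]
scene turq 78 mid [442.4 136.9  23.3] min [430. 123.  13.] max [455. 151.  33.] topmid [442.1 137.7  30. ]
scene fl 81 mid [491.  -51.9  13.8] min [477. -67.   6.] max [505. -36.  22.] topmid [490.1 -51.2  18.1]
side bush 84 mid [487.1  82.2  22.5] min [474.  69.  12.] max [500.  96.  33.] topmid [487.2  83.1  28.7]
side housing 166 mid [631.4 194.2 108.1] min [606. 169. 100.] max [656. 220. 116.] topmid [631.4 194.2 112.6]
side drift 174 mid [ 593.4 -172.4  106. ] min [ 581. -185.   85.] max [ 606. -160.  127.] topmid [ 594.1 -172.4  123.3]
side stand 684 mid [ 596.  -172.6   72.4] min [ 546. -215.   65.] max [ 646. -130.   80.] topmid [ 594.5 -172.3   75.5]
side white 88 mid [513.4  25.6  22.4] min [501.  13.  13.] max [526.  38.  32.] topmid [513.6  25.7  28.1]
side turq 86 mid [440.1 135.5  22.6] min [428. 122.  13.] max [453. 149.  32.] topmid [440.4 135.6  28.3]
side fl 65 mid [488.4 -51.9  12.8] min [477. -63.   6.] max [499. -40.  19.] topmid [488.7 -52.   15.9]
```

View pics/crop0.png

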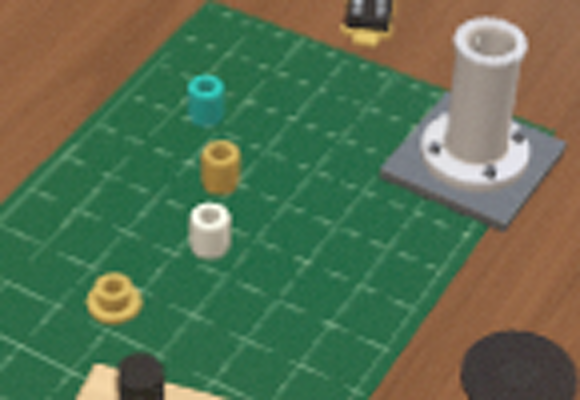

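The crop shows that the plain bronze bush is the one between the turquoise and white sleeves. It stands at about (488,82), the housing at (632,195) and the drift at (595,-172). I'll approach with the jaws turned across the row of sleeves.

Call:
{"name": "servo_tool", "arguments": {"moves": [{"dx": 0.735, "dy": -1, "rz": -0.211, "hand": 1}, {"dx": 0.735, "dy": -1, "rz": -0.211, "hand": 1}, {"dx": 0.735, "dy": -1, "rz": -0.211, "hand": 1}, {"dx": 0.735, "dy": -1, "rz": -0.211, "hand": 1}, {"dx": 0.735, "dy": -1, "rz": -0.211, "hand": 1}, {"dx": 0.735, "dy": -1, "rz": -0.211, "hand": 1}]}}

```text
schema error: expected keys hand, dx, dy, dz, rx, ry, rz
```

Call:
{"name": "servo_tool", "arguments": {"moves": [{"dx": 0.735, "dy": -1}, {"dx": 0.735, "dy": -1}, {"dx": 0.735, "dy": -1}, {"dx": 0.735, "dy": -1}, {"dx": 0.735, "dy": -1}, {"dx": 0.735, "dy": -1}]}}

```text
schema error: expected keys hand, dx, dy, dz, rx, ry, rz
```

Call:
{"name": "servo_tool", "arguments": {"moves": [{"dy": -0.56, "dz": -0.4}, {"dy": -0.56, "dz": -0.4}, {"dy": -0.56, "dz": -0.4}, {"dy": -0.56, "dz": -0.4}, {"dy": -0.56, "dz": -0.4}, {"dy": -0.56, "dz": -0.4}]}}

```text
schema error: expected keys hand, dx, dy, dz, rx, ry, rz
```

```bash
cat >> h.py <<'E'
def circ(P,r=None):
    from scipy.optimize import least_squares
    c0=np.median(P,0)
    f=(lambda p:np.hypot(P[:,0]-p[0],P[:,1]-p[1])-(r or p[2]))
    s=least_squares(f,[*c0,r or 13],loss='soft_l1'); return s.x,np.abs(s.fun).mean()
E
python3 - <<'E'
from h import *
s=sense(); print(s['t'],s['eef_pos'],s['orientation'],s['contact_force'])
im,W=cloud('wrist'); save('w1.png',im); np.savez('pics/w1.npz',im=im,W=W)
P=W.reshape(-1,3); m=(np.abs(P[:,0]-488)<30)&(np.abs(P[:,1]-82)<30)&(P[:,2]>25)&(P[:,2]<40)
Q=P[m]; print(len(Q),Q.min(0),Q.max(0),(Q.min(0)+Q.max(0))/2)
hsv=cv2.cvtColor(im,cv2.COLOR_RGB2HSV)
E
```

```text
0.1 [193.99616641 593.8002065  213.42970791] [ 1.57249951e-01  9.87558703e-01 -4.93598818e-04 -1.29518161e-04] [-0.54104054  0.04381115  0.63083722]Traceback (most recent call last):
  File "<stdin>", line 5, in <module>
    return umr_minimum(a, axis, None, out, keepdims, initial, where)
ValueError: zero-size array to reduction operation minimum which has no identity
```

View pics/w1.png

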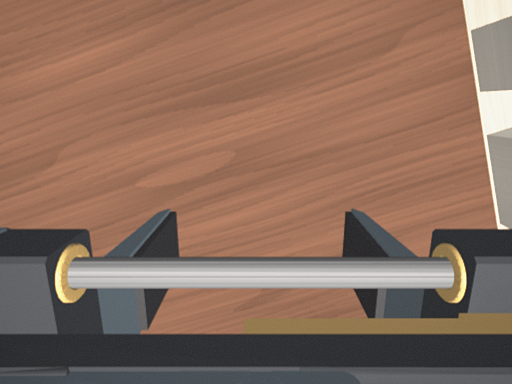

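All three calls were refused because every row needs all seven keys, so the arm hasn't moved. This wrist picture shows only bench, with the fingertips at about (175,215) and (345,215). Resending.

Call:
{"name": "servo_tool", "arguments": {"moves": [{"dx": 0.735, "dy": -1, "dz": 0, "rx": 0, "ry": 0, "rz": -0.211, "hand": 1}, {"dx": 0.735, "dy": -1, "dz": 0, "rx": 0, "ry": 0, "rz": -0.211, "hand": 1}, {"dx": 0.735, "dy": -1, "dz": 0, "rx": 0, "ry": 0, "rz": -0.211, "hand": 1}, {"dx": 0.735, "dy": -1, "dz": 0, "rx": 0, "ry": 0, "rz": -0.211, "hand": 1}, {"dx": 0.735, "dy": -1, "dz": 0, "rx": 0, "ry": 0, "rz": -0.211, "hand": 1}, {"dx": 0.735, "dy": -1, "dz": 0, "rx": 0, "ry": 0, "rz": -0.211, "hand": 1}]}}

```text
t: 0.75
eef_pos: [343.8, 390.1, 213.9]
orientation: [0.473, 0.881, -0.001, 0.0]
contact_force: [-0.5, -0.3, 0.6]
grip_width: 1.003
```

Call:
{"name": "servo_tool", "arguments": {"moves": [{"dx": 0.735, "dy": -1, "dz": 0, "rx": 0, "ry": 0, "rz": 0, "hand": 1}, {"dx": 0.735, "dy": -1, "dz": 0, "rx": 0, "ry": 0, "rz": 0, "hand": 1}, {"dx": 0.735, "dy": -1, "dz": 0, "rx": 0, "ry": 0, "rz": 0, "hand": 1}, {"dx": 0.735, "dy": -1, "dz": 0, "rx": 0, "ry": 0, "rz": 0, "hand": 1}, {"dx": 0.735, "dy": -1, "dz": 0, "rx": 0, "ry": 0, "rz": 0, "hand": 1}, {"dx": 0.735, "dy": -1, "dz": 0, "rx": 0, "ry": 0, "rz": 0, "hand": 1}]}}

```text
t: 1.35
eef_pos: [491.2, 190.3, 213.8]
orientation: [0.472, 0.882, -0.0, 0.001]
contact_force: [1.6, 0.5, -0.3]
grip_width: 1.001
```

Call:
{"name": "servo_tool", "arguments": {"moves": [{"dx": 0, "dy": -0.56, "dz": -0.4, "rx": 0, "ry": 0, "rz": 0, "hand": 1}, {"dx": 0, "dy": -0.56, "dz": -0.4, "rx": 0, "ry": 0, "rz": 0, "hand": 1}, {"dx": 0, "dy": -0.56, "dz": -0.4, "rx": 0, "ry": 0, "rz": 0, "hand": 1}, {"dx": 0, "dy": -0.56, "dz": -0.4, "rx": 0, "ry": 0, "rz": 0, "hand": 1}, {"dx": 0, "dy": -0.56, "dz": -0.4, "rx": 0, "ry": 0, "rz": 0, "hand": 1}, {"dx": 0, "dy": -0.56, "dz": -0.4, "rx": 0, "ry": 0, "rz": 0, "hand": 1}]}}

```text
t: 1.95
eef_pos: [488.5, 83.1, 134.5]
orientation: [0.47, 0.883, 0.0, 0.0]
contact_force: [0.9, 1.2, 0.7]
grip_width: 0.998
```

Run:
```python
from h import *
s=sense(); print(s['t'],s['eef_pos'],s['orientation'],s['joints'],s['contact_force'])
im,W=cloud('wrist'); save('w2.png',im); np.savez('pics/w2.npz',im=im,W=W)
P=W.reshape(-1,3); m=(np.abs(P[:,0]-488)<30)&(np.abs(P[:,1]-82)<30)&(P[:,2]>25)&(P[:,2]<40)
Q=P[m]; print(len(Q),Q.min(0),Q.max(0),(Q.min(0)+Q.max(0))/2) if len(Q) else 0
```

```text
1.95 [488.54461876  83.09750991 134.48002366] [4.69680080e-01 8.82836539e-01 3.55876717e-04 3.76090428e-04] [ 4.77572398e-02  4.17179982e-01  1.75648602e+00  2.75899668e-04
  9.66916326e-01 -5.45338765e-01] [0.94289506 1.22645041 0.67898786]
443 [476.3333716   73.31571813  25.05584468] [502.23538189  98.95594943  30.9283743 ] [489.28437674  86.13583378  27.99210949]
```

View pics/w2.png

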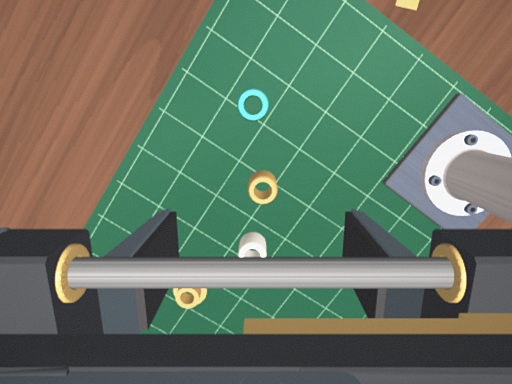

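The wrist view shows the bronze bush at (263,187), with the jaws opening left to right clear of the turquoise (253,104) and white (252,247) sleeves. I'll go down and measure closer.

Call:
{"name": "servo_tool", "arguments": {"moves": [{"dx": 0.002, "dy": 0.007, "dz": -0.425, "rx": 0, "ry": 0, "rz": 0, "hand": 1}, {"dx": 0.002, "dy": 0.007, "dz": -0.425, "rx": 0, "ry": 0, "rz": 0, "hand": 1}, {"dx": 0.002, "dy": 0.007, "dz": -0.425, "rx": 0, "ry": 0, "rz": 0, "hand": 1}]}}

```text
t: 2.3
eef_pos: [486.6, 84.4, 46.4]
orientation: [0.469, 0.883, -0.001, -0.002]
contact_force: [-0.6, -0.6, 0.4]
grip_width: 0.999
```

Run:
```python
from h import *
s=sense(); print(s['t'],s['eef_pos'],s['orientation'])
im,W=cloud('wrist'); save('w3.png',im); np.savez('pics/w3.npz',im=im,W=W)
P=W.reshape(-1,3); m=(np.abs(P[:,0]-488)<25)&(np.abs(P[:,1]-84)<25)&(P[:,2]>26)&(P[:,2]<34)
Q=P[m]; print(len(Q),(Q.min(0)+Q.max(0))/2,np.ptp(Q,axis=0),np.median(Q[:,2]))
Z=Q[Q[:,2]>np.median(Q[:,2])-1.5]
# outer edge: farthest points per angle
c=(Z.min(0)+Z.max(0))[:2]/2
a=np.arctan2(*(Z[:,:2]-c).T[::-1]); r=np.hypot(*(Z[:,:2]-c).T); b=((a+np.pi)/(2*np.pi)*36).astype(int)
E=np.array([Z[b==i][np.argmax(r[b==i])][:2] for i in range(36) if (b==i).any()]); print(c,circ(E),len(E))
```

```text
2.3 [486.55662606  84.36886282  46.37849217] [ 0.46945289  0.88295393 -0.00124952 -0.00218833]
822 [488.93500283  86.02009278  28.44920449] [25.21823187 25.40195887  4.88473139] 28.869833143162758
[489.06448699  86.19615794] (array([488.84457097,  86.29083043,  12.07226077]), np.float64(0.20174971137320988)) 36
```

Call:
{"name": "servo_tool", "arguments": {"moves": [{"dx": 0.002, "dy": 0.0125, "dz": -0.167, "rx": 0, "ry": 0, "rz": 0, "hand": 1}, {"dx": 0.002, "dy": 0.0125, "dz": -0.167, "rx": 0, "ry": 0, "rz": 0, "hand": 1}, {"dx": 0.002, "dy": 0.0125, "dz": -0.167, "rx": 0, "ry": 0, "rz": 0, "hand": 1}, {"dx": 0.002, "dy": 0.0125, "dz": -0.167, "rx": 0, "ry": 0, "rz": 0, "hand": -1}, {"dx": 0.002, "dy": 0.0125, "dz": -0.167, "rx": 0, "ry": 0, "rz": 0, "hand": -1}, {"dx": 0.002, "dy": 0.0125, "dz": -0.167, "rx": 0, "ry": 0, "rz": 0, "hand": -1}, {"dx": 0.002, "dy": 0.0125, "dz": -0.167, "rx": 0, "ry": 0, "rz": 0, "hand": -1}, {"dx": 0.002, "dy": 0.0125, "dz": -0.167, "rx": 0, "ry": 0, "rz": 0, "hand": -1}], "newtons": 20}}

```text
t: 3.15
eef_pos: [489.0, 86.0, 15.7]
orientation: [0.47, 0.883, 0.0, 0.0]
contact_force: [-0.3, -0.1, -0.4]
grip_width: 0.591
```

Call:
{"name": "servo_tool", "arguments": {"moves": [{"dx": 0, "dy": 0, "dz": 0, "rx": 0, "ry": 0, "rz": 0, "hand": -1}, {"dx": 0, "dy": 0, "dz": 0, "rx": 0, "ry": 0, "rz": 0, "hand": -1}, {"dx": 0, "dy": 0, "dz": 0, "rx": 0, "ry": 0, "rz": 0, "hand": -1}, {"dx": 0, "dy": 0, "dz": 0, "rx": 0, "ry": 0, "rz": 0, "hand": -1}]}}

```text
t: 3.55
eef_pos: [488.9, 86.0, 15.4]
orientation: [0.47, 0.883, -0.0, -0.0]
contact_force: [-0.3, -0.1, -0.9]
grip_width: 0.276
```

Call:
{"name": "servo_tool", "arguments": {"moves": [{"dx": 0, "dy": 0, "dz": 0.2, "rx": 0, "ry": 0, "rz": 0, "hand": -1}, {"dx": 0, "dy": 0, "dz": 0.4, "rx": 0, "ry": 0, "rz": 0, "hand": -1}, {"dx": 0, "dy": 0, "dz": 0.6, "rx": 0, "ry": 0, "rz": 0, "hand": -1}, {"dx": 0, "dy": 0, "dz": 0.75, "rx": 0, "ry": 0, "rz": 0, "hand": -1}, {"dx": 0, "dy": 0, "dz": 0.75, "rx": 0, "ry": 0, "rz": 0, "hand": -1}]}}

```text
t: 4.05
eef_pos: [490.8, 86.2, 169.1]
orientation: [0.47, 0.883, 0.002, 0.003]
contact_force: [-0.0, -1.1, -2.0]
grip_width: 0.274
```

Call:
{"name": "servo_tool", "arguments": {"moves": [{"dx": 0.845, "dy": 0.37, "dz": 0, "rx": 0, "ry": 0, "rz": 0, "hand": -1}, {"dx": 0.845, "dy": 0.37, "dz": 0, "rx": 0, "ry": 0, "rz": 0, "hand": -1}, {"dx": 0.845, "dy": 0.37, "dz": 0, "rx": 0, "ry": 0, "rz": 0, "hand": -1}, {"dx": 0.845, "dy": 0.37, "dz": 0, "rx": 0, "ry": 0, "rz": 0, "hand": -1}, {"dx": 0.845, "dy": 0.37, "dz": 0, "rx": 0, "ry": 0, "rz": 0, "hand": -1}, {"dx": 0.845, "dy": 0.37, "dz": 0, "rx": 0, "ry": 0, "rz": 0, "hand": -1}, {"dx": 0.845, "dy": 0.37, "dz": 0, "rx": 0, "ry": 0, "rz": 0, "hand": -1}]}}

```text
t: 4.75
eef_pos: [656.7, 159.6, 164.7]
orientation: [0.47, 0.883, -0.001, -0.001]
contact_force: [-0.5, -0.4, -0.9]
grip_width: 0.275
```

Run:
```python
from h import *
s=sense(); print(s['t'],s['eef_pos'],s['orientation'],s['grip_width'],s['contact_force'])
im,W=cloud('wrist'); save('w4.png',im); np.savez('pics/w4.npz',im=im,W=W)
P=W.reshape(-1,3); m=(np.abs(P[:,0]-632)<32)&(np.abs(P[:,1]-197)<32)&(P[:,2]>108)&(P[:,2]<120)
Q=P[m]; print(len(Q),(Q.min(0)+Q.max(0))/2,np.ptp(Q,axis=0),np.median(Q[:,2]))
Z=Q[Q[:,2]>np.median(Q[:,2])-1.5]
c=(Z.min(0)+Z.max(0))[:2]/2
a=np.arctan2(*(Z[:,:2]-c).T[::-1]); r=np.hypot(*(Z[:,:2]-c).T); b=((a+np.pi)/(2*np.pi)*36).astype(int)
for f in (np.argmax,np.argmin):
  E=np.array([Z[b==i][f(r[b==i])][:2] for i in range(36) if (b==i).any()]); print(c,circ(E),len(E))
```

```text
4.75 [656.69999556 159.59998875 164.65763159] [ 4.70100751e-01  8.82612225e-01 -5.99932990e-04 -7.64751252e-04] 0.2754466416286495 [-0.48148127 -0.40486385 -0.85480574]
2609 [633.01523181 197.27330439 111.81937431] [47.83847474 47.48221576  7.63746561] 112.83348478529633
[633.01523181 197.27330439] (array([633.00216009, 197.15930305,  23.89039464]), np.float64(0.08537427288778648)) 36
[633.01523181 197.27330439] (array([632.90617575, 197.32463717,  16.21231264]), np.float64(0.253480444920968)) 36
```

View pics/w4.png

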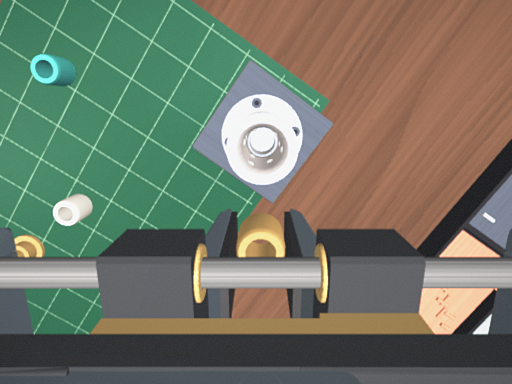

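The wrist view shows the housing's mouth at (262,140) and the gripped bush at (261,235). Now to measure where the bush sits in the jaws in the same camera frame.

Run:
```python
from h import *
D=np.load('pics/w4.npz'); im,W=D['im'],D['W']
hsv=cv2.cvtColor(im,cv2.COLOR_RGB2HSV)
reg=np.zeros(im.shape[:2],bool); reg[205:258,236:288]=1
m=reg&(hsv[...,0]>10)&(hsv[...,0]<32)&(hsv[...,1]>90)&~np.isnan(W[...,0])
P=W[m]; print(len(P),P.min(0),P.max(0)); print(np.percentile(P[:,2],[5,25,50,75,95]))
T=P[P[:,2]>np.percentile(P[:,2],90)-2]
# side wall points: fit r=13
S=P[(P[:,2]<np.percentile(P[:,2],95)-4)]
print('side',len(S),circ(S[:,:2],13.0))
y=np.array([np.cos(np.radians(34)),np.sin(np.radians(34))]); 
c=T[:,:2]; print('top',len(T),T.min(0),T.max(0),circ(c))
# tilt: side fits in two height bands
for a,b in((150,160),(160,172)):
  q=S[(S[:,2]>a)&(S[:,2]<b)]
  if len(q)>20: print(a,b,len(q),circ(q[:,:2],13.0))
```

```text
1704 [633.14014476  94.93125695  -2.95141919] [711.3629052  191.61454147 256.36041605]
[ -0.51999039 158.41689604 167.72465453 176.30045159 178.59014627]
side 1126 (array([656.91823862, 160.01423016,  13.        ]), np.float64(5.907315575393143))
top 440 [633.14014476 150.59871425 176.13244693] [668.48052092 191.61454147 256.36041605] (array([656.63132347, 160.10842934,  10.78368267]), np.float64(1.3300602217151616))
150 160 344 (array([652.60267283, 160.88473112,  13.        ]), np.float64(2.19244971019328))
160 172 531 (array([656.54121377, 160.19249567,  13.        ]), np.float64(2.1403759947797782))
```

Call:
{"name": "servo_tool", "arguments": {"moves": [{"dx": -0.125, "dy": 0.1845, "dz": 0, "rx": 0, "ry": 0, "rz": 0, "hand": -1}, {"dx": -0.125, "dy": 0.1845, "dz": 0, "rx": 0, "ry": 0, "rz": 0, "hand": -1}, {"dx": -0.125, "dy": 0.1845, "dz": 0, "rx": 0, "ry": 0, "rz": 0, "hand": -1}, {"dx": -0.125, "dy": 0.1845, "dz": -0.15, "rx": 0, "ry": 0, "rz": 0, "hand": -1}, {"dx": -0.125, "dy": 0.1845, "dz": -0.15, "rx": 0, "ry": 0, "rz": 0, "hand": -1}, {"dx": -0.125, "dy": 0.1845, "dz": -0.15, "rx": 0, "ry": 0, "rz": 0, "hand": -1}, {"dx": -0.125, "dy": 0.1845, "dz": -0.15, "rx": 0, "ry": 0, "rz": 0, "hand": -1}]}}

```text
t: 5.5
eef_pos: [633.5, 196.5, 136.6]
orientation: [0.47, 0.883, 0.0, 0.0]
contact_force: [0.6, 0.0, -0.5]
grip_width: 0.276
```

Call:
{"name": "servo_tool", "arguments": {"moves": [{"dx": 0, "dy": 0, "dz": -0.02, "rx": 0, "ry": 0, "rz": 0, "hand": -1}, {"dx": 0, "dy": 0, "dz": -0.04, "rx": 0, "ry": 0, "rz": 0, "hand": -1}, {"dx": 0, "dy": 0, "dz": -0.05, "rx": 0, "ry": 0, "rz": 0, "hand": -1}, {"dx": 0, "dy": 0, "dz": -0.05, "rx": 0, "ry": 0, "rz": 0, "hand": -1}, {"dx": 0, "dy": 0, "dz": -0.05, "rx": 0, "ry": 0, "rz": 0, "hand": -1}]}}

```text
t: 6.0
eef_pos: [632.9, 196.9, 125.5]
orientation: [0.47, 0.883, -0.0, 0.0]
contact_force: [-0.4, -0.5, -0.4]
grip_width: 0.277
```

Call:
{"name": "servo_tool", "arguments": {"moves": [{"dx": 0, "dy": 0, "dz": -0.01, "rx": 0, "ry": 0, "rz": 0, "hand": -1}, {"dx": 0, "dy": 0, "dz": -0.02, "rx": 0, "ry": 0, "rz": 0, "hand": -1}, {"dx": 0, "dy": 0, "dz": -0.025, "rx": 0, "ry": 0, "rz": 0, "hand": -1}, {"dx": 0, "dy": 0, "dz": -0.025, "rx": 0, "ry": 0, "rz": 0, "hand": -1}]}}

```text
t: 6.4
eef_pos: [632.8, 196.9, 120.3]
orientation: [0.47, 0.883, -0.0, -0.0]
contact_force: [-0.9, -0.2, -0.9]
grip_width: 0.276
```

Call:
{"name": "servo_tool", "arguments": {"moves": [{"dx": 0, "dy": 0, "dz": -0.008, "rx": 0, "ry": 0, "rz": 0, "hand": -1}, {"dx": 0, "dy": 0, "dz": -0.016, "rx": 0, "ry": 0, "rz": 0, "hand": -1}, {"dx": 0, "dy": 0, "dz": -0.02, "rx": 0, "ry": 0, "rz": 0, "hand": -1}, {"dx": 0, "dy": 0, "dz": -0.02, "rx": 0, "ry": 0, "rz": 0, "hand": -1}]}}

```text
t: 6.8
eef_pos: [632.9, 196.9, 116.4]
orientation: [0.47, 0.883, -0.0, -0.0]
contact_force: [0.3, -0.5, -1.0]
grip_width: 0.273
```

Call:
{"name": "servo_tool", "arguments": {"moves": [{"dx": 0, "dy": 0, "dz": -0.002, "rx": 0, "ry": 0, "rz": 0, "hand": -1}, {"dx": 0, "dy": 0, "dz": -0.002, "rx": 0, "ry": 0, "rz": 0, "hand": -1}, {"dx": 0, "dy": 0, "dz": -0.002, "rx": 0, "ry": 0, "rz": 0, "hand": 0}, {"dx": 0, "dy": 0, "dz": -0.002, "rx": 0, "ry": 0, "rz": 0, "hand": 0}, {"dx": 0, "dy": 0, "dz": -0.002, "rx": 0, "ry": 0, "rz": 0, "hand": 0}, {"dx": 0, "dy": 0, "dz": -0.002, "rx": 0, "ry": 0, "rz": 0, "hand": 0}]}}

```text
t: 7.4
eef_pos: [632.9, 196.9, 116.2]
orientation: [0.47, 0.883, 0.0, 0.0]
contact_force: [0.3, -0.3, -0.2]
grip_width: 0.499
```

Call:
{"name": "servo_tool", "arguments": {"moves": [{"dx": 0, "dy": 0, "dz": 0.1, "rx": 0, "ry": 0, "rz": 0, "hand": 0}, {"dx": 0, "dy": 0, "dz": 0.3, "rx": 0, "ry": 0, "rz": 0, "hand": 0}, {"dx": 0.1, "dy": -0.2, "dz": 0.4, "rx": 0, "ry": 0, "rz": 0, "hand": 0}, {"dx": 0.12, "dy": -0.2, "dz": 0.4, "rx": 0, "ry": 0, "rz": 0, "hand": 0}, {"dx": 0.12, "dy": -0.2, "dz": 0.4, "rx": 0, "ry": 0, "rz": 0, "hand": 0}, {"dx": 0.12, "dy": -0.2, "dz": 0.4, "rx": 0, "ry": 0, "rz": 0, "hand": 0}]}}

```text
t: 8.0
eef_pos: [656.1, 157.2, 195.2]
orientation: [0.47, 0.883, -0.0, -0.001]
contact_force: [-0.1, -0.4, 0.4]
grip_width: 0.506
```

Run:
```python
from h import *
s=sense(); print(s['t'],s['eef_pos'],s['grip_width'])
im,W=cloud('wrist'); np.savez('pics/w5.npz',im=im,W=W)
P=W.reshape(-1,3); m=(np.abs(P[:,0]-633)<16)&(np.abs(P[:,1]-197)<16)&(P[:,2]>120)&(P[:,2]<150)
Q=P[m]; z=np.percentile(Q[:,2],[50,80,95]); print(len(Q),z)
T=Q[Q[:,2]>z[2]-3]; A=np.c_[T[:,:2]-T[:,:2].mean(0),np.ones(len(T))]; print(circ(T[:,:2]),len(T),np.linalg.lstsq(A,T[:,2],rcond=None)[0])
p2,_=read_camera('side'); p1,_=read_camera('scene')
a=np.hstack([cv2.resize(p2[120:190,200:270],(390,390),interpolation=2),cv2.resize(p1[140:210,285:355],(390,390),interpolation=2)]); save('m5.png',a)
```

```text
8.0 [656.11718827 157.22662502 195.16363958] 0.5057574285782258
671 [127.02904252 128.87522172 129.92807042]
(array([629.63881994, 199.39604388,   9.94910636]), np.float64(1.110139142537917)) 351 [ 9.37376258e-02 -5.92005466e-02  1.28504618e+02]
```

View pics/m5.png

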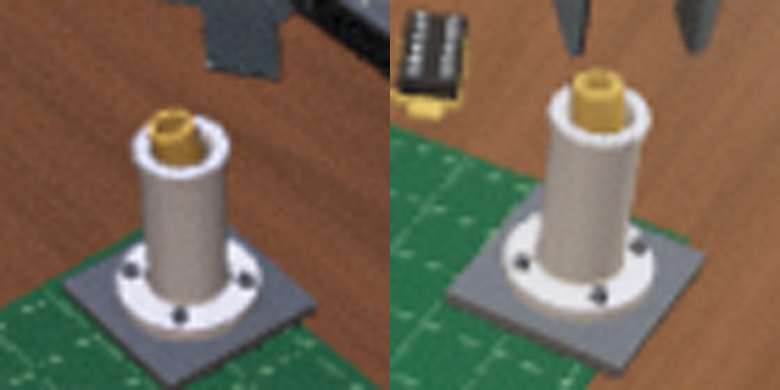

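The bush leans. Its top is at about (629.6,199.4), some 4 mm off the axis towards (-0.85,+0.5). It hasn't fallen in, so I'll turn the jaws along the lean direction, close on it to stand it up, and lower it a little while it's held.

Call:
{"name": "servo_tool", "arguments": {"moves": [{"dx": -0.12, "dy": 0.2, "dz": 0, "rx": 0, "ry": 0, "rz": -0.378, "hand": 0.3}, {"dx": -0.12, "dy": 0.2, "dz": 0, "rx": 0, "ry": 0, "rz": -0.378, "hand": 0.3}, {"dx": -0.12, "dy": 0.2, "dz": 0, "rx": 0, "ry": 0, "rz": -0.378, "hand": 0.3}, {"dx": -0.12, "dy": 0.2, "dz": 0, "rx": 0, "ry": 0, "rz": -0.378, "hand": 0.3}, {"dx": -0.12, "dy": 0.2, "dz": 0, "rx": 0, "ry": 0, "rz": -0.378, "hand": 0.3}, {"dx": -0.12, "dy": 0.2, "dz": 0, "rx": 0, "ry": 0, "rz": -0.378, "hand": 0.3}, {"dx": -0.12, "dy": 0.2, "dz": 0, "rx": 0, "ry": 0, "rz": -0.378, "hand": 0.3}, {"dx": -0.12, "dy": 0.2, "dz": 0, "rx": 0, "ry": 0, "rz": -0.378, "hand": 0.3}]}}

```text
t: 8.95
eef_pos: [632.3, 197.4, 195.6]
orientation: [0.885, 0.466, -0.0, -0.0]
contact_force: [-0.2, 0.1, 0.5]
grip_width: 0.65
```

Call:
{"name": "servo_tool", "arguments": {"moves": [{"dx": 0, "dy": 0, "dz": 0, "rx": 0, "ry": 0, "rz": -0.02, "hand": 0.3}, {"dx": 0, "dy": 0, "dz": -0.2, "rx": 0, "ry": 0, "rz": -0.02, "hand": 0.3}, {"dx": 0, "dy": 0, "dz": -0.3, "rx": 0, "ry": 0, "rz": -0.02, "hand": 0.3}, {"dx": 0, "dy": 0, "dz": -0.37, "rx": 0, "ry": 0, "rz": -0.02, "hand": 0.3}, {"dx": 0, "dy": 0, "dz": -0.396, "rx": 0, "ry": 0, "rz": -0.02, "hand": 0.3}, {"dx": 0, "dy": 0, "dz": -0.396, "rx": 0, "ry": 0, "rz": -0.02, "hand": 0.3}]}}

```text
t: 9.55
eef_pos: [632.8, 197.1, 116.7]
orientation: [0.898, 0.441, -0.0, -0.0]
contact_force: [-0.4, 0.1, 0.3]
grip_width: 0.651
```

Call:
{"name": "servo_tool", "arguments": {"moves": [{"dx": 0, "dy": 0, "dz": 0, "rx": 0, "ry": 0, "rz": 0, "hand": -1}, {"dx": 0, "dy": 0, "dz": 0, "rx": 0, "ry": 0, "rz": 0, "hand": -1}, {"dx": 0, "dy": 0, "dz": 0, "rx": 0, "ry": 0, "rz": 0, "hand": -1}, {"dx": 0, "dy": 0, "dz": 0, "rx": 0, "ry": 0, "rz": 0, "hand": -1}, {"dx": 0, "dy": 0, "dz": 0, "rx": 0, "ry": 0, "rz": 0, "hand": -1}, {"dx": 0, "dy": 0, "dz": 0, "rx": 0, "ry": 0, "rz": 0, "hand": -1}], "newtons": 12}}

```text
t: 10.15
eef_pos: [632.7, 197.3, 117.1]
orientation: [0.898, 0.441, 0.0, -0.0]
contact_force: [-3.5, 4.7, 2.9]
grip_width: 0.282
```

Run:
```python
from h import *
s=sense(); print(s['t'],s['eef_pos'],s['orientation'],s['grip_width'],s['contact_force'],s['ft_torque'])
im,W=cloud('wrist'); np.savez('pics/w6.npz',im=im,W=W); save('w6.png',im)
hsv=cv2.cvtColor(im,cv2.COLOR_RGB2HSV)
P=W.reshape(-1,3); m=(np.abs(P[:,0]-633)<18)&(np.abs(P[:,1]-197)<18)&(P[:,2]>118)&(P[:,2]<136)
m&=((hsv[...,0]>10)&(hsv[...,0]<32)&(hsv[...,1]>90)).ravel()
Q=P[m]; z=np.percentile(Q[:,2],[50,80,95]); print(len(Q),z)
T=Q[Q[:,2]>z[2]-2.5]; A=np.c_[T[:,:2]-T[:,:2].mean(0),np.ones(len(T))]; print(circ(T[:,:2]),len(T),np.linalg.lstsq(A,T[:,2],rcond=None)[0])
```

```text
10.15 [632.65481241 197.30704284 117.11183812] [ 8.97676053e-01  4.40655870e-01  4.63361174e-06 -3.27148701e-04] 0.28238743710485437 [-3.51959663  4.68350885  2.94144496] [0.71569549 0.76470956 0.02600753]
858 [124.94198996 126.84971771 128.30195708]
(array([632.21344501, 198.65259249,  10.28854575]), np.float64(1.0042812499084781)) 311 [ 2.43433249e-02 -6.16507984e-02  1.27207136e+02]
```

View pics/w6.png

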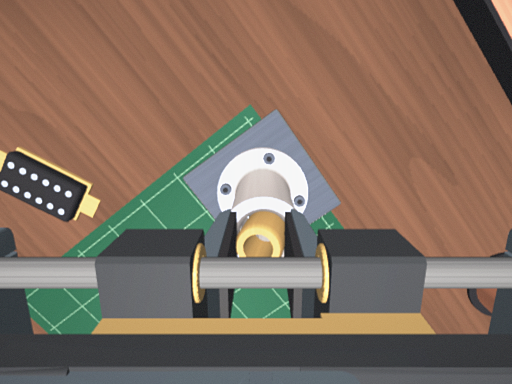

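The bush is held again, nearly upright, with its top at (262,240) in the view. The side force of about (-3.5,+4.7) N says that the bore wants it towards -x,+y, so I'll ease that way.

Call:
{"name": "servo_tool", "arguments": {"moves": [{"dx": -0.004, "dy": 0.004, "dz": 0, "rx": 0, "ry": 0, "rz": 0, "hand": -1}, {"dx": -0.004, "dy": 0.004, "dz": 0, "rx": 0, "ry": 0, "rz": 0, "hand": -1}, {"dx": -0.004, "dy": 0.004, "dz": 0, "rx": 0, "ry": 0, "rz": 0, "hand": -1}]}}

```text
t: 10.5
eef_pos: [632.1, 197.7, 117.0]
orientation: [0.898, 0.441, 0.0, -0.0]
contact_force: [-1.2, 2.3, 3.4]
grip_width: 0.284
```

Call:
{"name": "servo_tool", "arguments": {"moves": [{"dx": 0, "dy": 0, "dz": -0.005, "rx": 0, "ry": 0, "rz": 0, "hand": -1}, {"dx": 0, "dy": 0, "dz": -0.005, "rx": 0, "ry": 0, "rz": 0, "hand": -1}, {"dx": 0, "dy": 0, "dz": -0.005, "rx": 0, "ry": 0, "rz": 0, "hand": -1}]}}

```text
t: 10.8
eef_pos: [632.1, 197.5, 115.7]
orientation: [0.898, 0.441, -0.0, 0.0]
contact_force: [-1.1, 0.1, 0.2]
grip_width: 0.281
```

Call:
{"name": "servo_tool", "arguments": {"moves": [{"dx": 0, "dy": 0, "dz": 0, "rx": 0, "ry": 0, "rz": 0, "hand": -1}, {"dx": 0, "dy": 0, "dz": 0, "rx": 0, "ry": 0, "rz": 0, "hand": 0}, {"dx": 0, "dy": 0, "dz": 0, "rx": 0, "ry": 0, "rz": 0, "hand": 0}, {"dx": 0, "dy": 0, "dz": 0, "rx": 0, "ry": 0, "rz": 0, "hand": 0}, {"dx": 0, "dy": 0, "dz": 0, "rx": 0, "ry": 0, "rz": 0, "hand": 0}]}}

```text
t: 11.3
eef_pos: [632.1, 197.7, 115.9]
orientation: [0.898, 0.441, 0.0, 0.0]
contact_force: [-0.7, 0.1, -0.3]
grip_width: 0.497
```

Call:
{"name": "servo_tool", "arguments": {"moves": [{"dx": 0, "dy": 0, "dz": 0.1, "rx": 0, "ry": 0, "rz": 0, "hand": 0}, {"dx": 0, "dy": 0, "dz": 0.3, "rx": 0, "ry": 0, "rz": 0, "hand": 0}, {"dx": -0.2, "dy": -0.2, "dz": 0.4, "rx": 0, "ry": 0, "rz": 0, "hand": 0}, {"dx": -0.2, "dy": -0.25, "dz": 0.5, "rx": 0, "ry": 0, "rz": 0, "hand": 0}, {"dx": -0.2, "dy": -0.25, "dz": 0.5, "rx": 0, "ry": 0, "rz": 0, "hand": 0}, {"dx": -0.2, "dy": -0.25, "dz": 0.5, "rx": 0, "ry": 0, "rz": 0, "hand": 0}]}}

```text
t: 11.9
eef_pos: [592.4, 147.5, 216.5]
orientation: [0.898, 0.44, 0.001, 0.0]
contact_force: [-0.6, -0.4, -1.0]
grip_width: 0.5
```

Run:
```python
from h import *
s=sense(); print(s['t'],s['eef_pos'],s['grip_width'])
im,W=cloud('wrist'); np.savez('pics/w7.npz',im=im,W=W)
hsv=cv2.cvtColor(im,cv2.COLOR_RGB2HSV)
P=W.reshape(-1,3); near=(np.abs(P[:,0]-633)<32)&(np.abs(P[:,1]-197)<32)
gold=((hsv[...,0]>10)&(hsv[...,0]<32)&(hsv[...,1]>90)).ravel()
R=P[near&(P[:,2]>110.5)&(P[:,2]<116)&~gold]; print('rim',len(R),(R.min(0)+R.max(0))/2,np.ptp(R,axis=0))
Q=P[near&gold&(P[:,2]>116)&(P[:,2]<136)]; z=np.percentile(Q[:,2],[50,80,95]); print(len(Q),z)
T=Q[Q[:,2]>z[2]-2.5]; A=np.c_[T[:,:2]-T[:,:2].mean(0),np.ones(len(T))]; print((T.min(0)+T.max(0))/2,np.ptp(T,axis=0),circ(T[:,:2]),len(T),np.linalg.lstsq(A,T[:,2],rcond=None)[0])
p2,_=read_camera('side'); p1,_=read_camera('scene')
ys,xs=np.where((near).reshape(im.shape[:2])); y0,x0=int(ys.mean()),int(xs.mean())
cr=im[max(0,y0-60):max(0,y0-60)+120,max(0,x0-60):max(0,x0-60)+120]
a=np.hstack([cv2.resize(q,(260,260),interpolation=2) for q in (p2[120:170,210:260],p1[140:190,295:345],cr)]); save('m7.png',a)
```

```text
11.9 [592.37144194 147.51677821 216.45769503] 0.5004144043700623
rim 1603 [633.48802683 197.06907399 113.11531827] [47.65413019 47.75276601  5.22777345]
380 [124.51560402 126.15575749 127.52045941]
[631.16447687 198.25635887 126.76671272] [23.75085412 23.59192446  3.48186886] (array([631.5149443 , 198.04463901,  10.49433226]), np.float64(0.9147769057158273)) 150 [ 5.12755803e-02 -5.04869147e-02  1.26290769e+02]
```

View pics/m7.png

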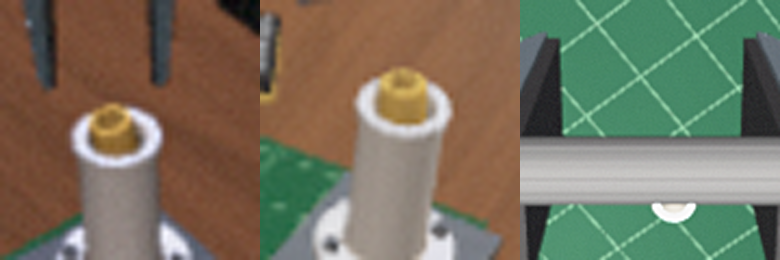

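The bush still leans about 4°. Its top is at (631.3,198.2) and the rim centre at (633.5,197.1). The third panel missed its target. I'll regrip on the axis, press 3 mm deeper while held, and release.

Call:
{"name": "servo_tool", "arguments": {"moves": [{"dx": 0.2075, "dy": 0.245, "dz": 0, "rx": 0, "ry": 0, "rz": 0, "hand": 0}, {"dx": 0.2075, "dy": 0.245, "dz": 0, "rx": 0, "ry": 0, "rz": 0, "hand": 0}, {"dx": 0.2075, "dy": 0.245, "dz": 0, "rx": 0, "ry": 0, "rz": 0, "hand": 0}, {"dx": 0.2075, "dy": 0.245, "dz": -0.25, "rx": 0, "ry": 0, "rz": 0, "hand": 0}, {"dx": 0.2075, "dy": 0.245, "dz": -0.4, "rx": 0, "ry": 0, "rz": 0, "hand": 0}, {"dx": 0.2075, "dy": 0.245, "dz": -0.485, "rx": 0, "ry": 0, "rz": 0, "hand": 0}, {"dx": 0.2075, "dy": 0.245, "dz": -0.485, "rx": 0, "ry": 0, "rz": 0, "hand": 0}, {"dx": 0.2075, "dy": 0.245, "dz": -0.485, "rx": 0, "ry": 0, "rz": 0, "hand": 0}]}}

```text
t: 12.85
eef_pos: [633.4, 196.5, 119.1]
orientation: [0.898, 0.441, -0.0, -0.0]
contact_force: [0.0, -0.1, 0.7]
grip_width: 0.502
```

Call:
{"name": "servo_tool", "arguments": {"moves": [{"dx": 0, "dy": 0, "dz": 0, "rx": 0, "ry": 0, "rz": 0, "hand": -1}, {"dx": 0, "dy": 0, "dz": 0, "rx": 0, "ry": 0, "rz": 0, "hand": -1}, {"dx": 0, "dy": 0, "dz": 0, "rx": 0, "ry": 0, "rz": 0, "hand": -1}, {"dx": 0, "dy": 0, "dz": 0, "rx": 0, "ry": 0, "rz": 0, "hand": -1}, {"dx": 0, "dy": 0, "dz": 0, "rx": 0, "ry": 0, "rz": 0, "hand": -1}], "newtons": 20}}

```text
t: 13.35
eef_pos: [633.4, 197.3, 119.6]
orientation: [0.898, 0.441, 0.0, -0.0]
contact_force: [-3.4, 4.0, 4.0]
grip_width: 0.263
```

Call:
{"name": "servo_tool", "arguments": {"moves": [{"dx": 0, "dy": 0, "dz": -0.006, "rx": 0, "ry": 0, "rz": 0, "hand": -1}, {"dx": 0, "dy": 0, "dz": -0.012, "rx": 0, "ry": 0, "rz": 0, "hand": -1}, {"dx": 0, "dy": 0, "dz": -0.015, "rx": 0, "ry": 0, "rz": 0, "hand": -1}, {"dx": 0, "dy": 0, "dz": -0.015, "rx": 0, "ry": 0, "rz": 0, "hand": -1}]}}

```text
t: 13.75
eef_pos: [633.3, 197.2, 116.4]
orientation: [0.898, 0.441, 0.0, -0.0]
contact_force: [-3.2, 4.5, 2.0]
grip_width: 0.263
```

Call:
{"name": "servo_tool", "arguments": {"moves": [{"dx": 0, "dy": 0, "dz": -0.015, "rx": 0, "ry": 0, "rz": 0, "hand": 0}, {"dx": 0, "dy": 0, "dz": 0, "rx": 0, "ry": 0, "rz": 0, "hand": 0}, {"dx": 0, "dy": 0, "dz": 0, "rx": 0, "ry": 0, "rz": 0, "hand": 0}, {"dx": 0, "dy": 0, "dz": 0.2, "rx": 0, "ry": 0, "rz": 0, "hand": 0}, {"dx": 0, "dy": 0, "dz": 0.4, "rx": 0, "ry": 0, "rz": 0, "hand": 0}, {"dx": -0.15, "dy": -0.15, "dz": 0.5, "rx": 0, "ry": 0, "rz": 0, "hand": 0}, {"dx": -0.15, "dy": -0.15, "dz": 0.5, "rx": 0, "ry": 0, "rz": 0, "hand": 0}, {"dx": -0.15, "dy": -0.15, "dz": 0.5, "rx": 0, "ry": 0, "rz": 0, "hand": 0}]}}

```text
t: 14.55
eef_pos: [603.6, 166.2, 216.6]
orientation: [0.898, 0.44, 0.001, 0.0]
contact_force: [-0.0, 0.6, 0.1]
grip_width: 0.499
```

```bash
cat > m.py <<'E'
from h import *
def meas():
    im,W=cloud('wrist'); hsv=cv2.cvtColor(im,cv2.COLOR_RGB2HSV)
    P=W.reshape(-1,3); near=(np.abs(P[:,0]-633)<32)&(np.abs(P[:,1]-197)<32)
    gold=((hsv[...,0]>10)&(hsv[...,0]<32)&(hsv[...,1]>90)).ravel()
    R=P[near&(P[:,2]>110.5)&(P[:,2]<116)&~gold]; print('rim',len(R),(R.min(0)+R.max(0))/2,np.ptp(R,axis=0))
    Q=P[near&gold&(P[:,2]>116)&(P[:,2]<136)]; z=np.percentile(Q[:,2],[50,80,95]); print(len(Q),z)
    T=Q[Q[:,2]>z[2]-2.5]; A=np.c_[T[:,:2]-T[:,:2].mean(0),np.ones(len(T))]
    print((T.min(0)+T.max(0))/2,np.ptp(T,axis=0),circ(T[:,:2]),len(T),np.linalg.lstsq(A,T[:,2],rcond=None)[0])
    ys,xs=np.where((near&(P[:,2]>110)&(P[:,2]<135)).reshape(im.shape[:2])); y0,x0=max(0,int(ys.mean())-50),max(0,int(xs.mean())-50)
    return im[y0:y0+100,x0:x0+100]
E
python3 - <<'E'
from m import *
s=sense(); print(s['t'],s['eef_pos'],s['grip_width'])
cr=meas()
p2,_=read_camera('side'); p1,_=read_camera('scene')
a=np.hstack([cv2.resize(q,(260,260),interpolation=2) for q in (p2[120:170,210:260],p1[140:190,295:345],cr)]); save('m8.png',a)
E
```

```text
14.55 [603.60318386 166.19304468 216.64203426] 0.4985899137509101
rim 1503 [633.51183201 197.18368124 112.92137942] [47.45530288 47.42189442  4.82246854]
291 [120.02174852 121.33209339 122.30668478]
[632.45801087 197.7318831  121.47870883] [23.42787007 23.59058673  3.32475679] (array([633.02021553, 197.63664464,  10.38959388]), np.float64(1.0350520082693273)) 162 [ 4.72144983e-02 -2.89909357e-02  1.21067195e+02]
```

View pics/m8.png

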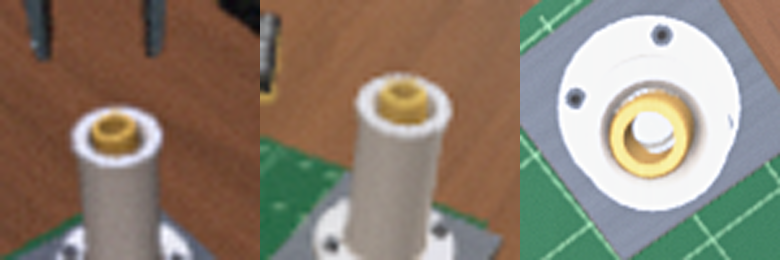

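The bush now stands squarely, about 21 mm deep, with its top at (632.7,197.7), within 1 mm of the rim centre. The spacer's ring shows through it in the right panel at (655,130). Next I'll go to the drift.

Call:
{"name": "servo_tool", "arguments": {"moves": [{"dx": -0.08, "dy": -0.925, "dz": 0, "rx": 0, "ry": 0, "rz": 0, "hand": 0}, {"dx": -0.08, "dy": -0.925, "dz": 0, "rx": 0, "ry": 0, "rz": 0, "hand": 0}, {"dx": -0.08, "dy": -0.925, "dz": 0, "rx": 0, "ry": 0, "rz": 0, "hand": 0}, {"dx": -0.08, "dy": -0.925, "dz": 0, "rx": 0, "ry": 0, "rz": 0, "hand": 0}, {"dx": -0.08, "dy": -0.925, "dz": 0, "rx": 0, "ry": 0, "rz": 0, "hand": 0}]}}

```text
t: 15.2
eef_pos: [587.5, -22.1, 215.1]
orientation: [0.898, 0.439, -0.001, 0.0]
contact_force: [0.2, 0.6, -0.7]
grip_width: 0.502
```

Call:
{"name": "servo_tool", "arguments": {"moves": [{"dx": -0.08, "dy": -0.925, "dz": 0, "rx": 0, "ry": 0, "rz": 0, "hand": 0}, {"dx": -0.08, "dy": -0.925, "dz": 0, "rx": 0, "ry": 0, "rz": 0, "hand": 0}, {"dx": -0.08, "dy": -0.925, "dz": 0, "rx": 0, "ry": 0, "rz": 0, "hand": 0}, {"dx": -0.08, "dy": -0.925, "dz": 0, "rx": 0, "ry": 0, "rz": 0, "hand": 0}, {"dx": -0.08, "dy": -0.925, "dz": 0, "rx": 0, "ry": 0, "rz": 0, "hand": 0}, {"dx": -0.08, "dy": -0.925, "dz": 0, "rx": 0, "ry": 0, "rz": 0, "hand": 0}]}}

```text
t: 15.8
eef_pos: [571.8, -203.3, 215.1]
orientation: [0.898, 0.44, -0.0, -0.001]
contact_force: [0.8, 0.6, -0.7]
grip_width: 0.5
```

Run:
```python
from h import *
s=sense(); print(s['t'],s['eef_pos'],s['orientation'],s['joints'])
im,W=cloud('wrist'); save('w9.png',im)
P=W.reshape(-1,3); near=(np.abs(P[:,0]-596)<32)&(np.abs(P[:,1]+170)<32)
for n,a,b in(('top',118,132),('collar',77.5,95)):
    Q=P[near&(P[:,2]>a)&(P[:,2]<b)]; print(n,len(Q),(Q.min(0)+Q.max(0))/2,np.ptp(Q,axis=0),np.median(Q[:,2]))
    T=Q[np.abs(Q[:,2]-np.median(Q[:,2]))<2]; c=(T.min(0)+T.max(0))[:2]/2
    aa=np.arctan2(*(T[:,:2]-c).T[::-1]); r=np.hypot(*(T[:,:2]-c).T); i=((aa+np.pi)/(2*np.pi)*36).astype(int)
    E=np.array([T[i==k][np.argmax(r[i==k])][:2] for k in range(36) if (i==k).any()]); print(circ(E),len(E))
```

```text
15.8 [ 571.78017545 -203.27425403  215.05441324] [ 8.97919385e-01  4.40159483e-01 -2.52158567e-04 -5.86607890e-04] [-4.40146749e-01  4.67373842e-01  1.38978951e+00  3.53533812e-04
  1.28566045e+00  2.18997165e-01]
top 849 [ 597.04668421 -168.41242201  122.05307642] [26.1860341  26.02013935  8.09681543] 123.94656436205793
(array([ 597.12427677, -168.51431244,   12.41812095]), np.float64(0.21401351383586414)) 36
collar 339 [ 597.15716162 -167.85694832   86.36441534] [35.24952951 33.77458135 17.14849155] 79.92992560305034
(array([ 597.10682318, -168.42930639,   17.56099011]), np.float64(0.1309188946940367)) 26
```

Call:
{"name": "servo_tool", "arguments": {"moves": [{"dx": 0.127, "dy": 0.175, "dz": 0, "rx": 0, "ry": 0, "rz": 0, "hand": 0.3}, {"dx": 0.127, "dy": 0.175, "dz": 0, "rx": 0, "ry": 0, "rz": 0, "hand": 0.3}, {"dx": 0.127, "dy": 0.175, "dz": 0, "rx": 0, "ry": 0, "rz": 0, "hand": 0.3}, {"dx": 0.127, "dy": 0.175, "dz": -0.25, "rx": 0, "ry": 0, "rz": 0, "hand": 0.3}, {"dx": 0.127, "dy": 0.175, "dz": -0.5, "rx": 0, "ry": 0, "rz": 0, "hand": 0.3}, {"dx": 0.127, "dy": 0.175, "dz": -0.62, "rx": 0, "ry": 0, "rz": 0, "hand": 0.3}, {"dx": 0.127, "dy": 0.175, "dz": -0.655, "rx": 0, "ry": 0, "rz": 0, "hand": 0.3}, {"dx": 0.127, "dy": 0.175, "dz": -0.655, "rx": 0, "ry": 0, "rz": 0, "hand": 0.3}]}}

```text
t: 16.65
eef_pos: [596.7, -168.1, 84.6]
orientation: [0.898, 0.441, -0.0, -0.0]
contact_force: [0.6, -0.5, 0.4]
grip_width: 0.653
```

Call:
{"name": "servo_tool", "arguments": {"moves": [{"dx": 0, "dy": 0, "dz": 0, "rx": 0, "ry": 0, "rz": 0, "hand": -1}, {"dx": 0, "dy": 0, "dz": 0, "rx": 0, "ry": 0, "rz": 0, "hand": -1}, {"dx": 0, "dy": 0, "dz": 0, "rx": 0, "ry": 0, "rz": 0, "hand": -1}, {"dx": 0, "dy": 0, "dz": 0, "rx": 0, "ry": 0, "rz": 0, "hand": -1}, {"dx": 0, "dy": 0, "dz": 0, "rx": 0, "ry": 0, "rz": 0, "hand": -1}, {"dx": 0, "dy": 0, "dz": 0, "rx": 0, "ry": 0, "rz": 0, "hand": -1}, {"dx": 0, "dy": 0, "dz": 0, "rx": 0, "ry": 0, "rz": 0, "hand": -1}], "newtons": 50}}

```text
t: 17.35
eef_pos: [597.4, -168.5, 85.5]
orientation: [0.898, 0.441, 0.0, 0.0]
contact_force: [-0.5, -0.2, 7.3]
grip_width: 0.273
```

Call:
{"name": "servo_tool", "arguments": {"moves": [{"dx": 0, "dy": 0, "dz": 0.1, "rx": 0, "ry": 0, "rz": 0, "hand": -1}, {"dx": 0, "dy": 0, "dz": 0.25, "rx": 0, "ry": 0, "rz": 0, "hand": -1}, {"dx": 0, "dy": 0, "dz": 0.45, "rx": 0, "ry": 0, "rz": 0, "hand": -1}, {"dx": 0, "dy": 0, "dz": 0.65, "rx": 0, "ry": 0, "rz": 0, "hand": -1}, {"dx": 0, "dy": 0, "dz": 0.7, "rx": 0, "ry": 0, "rz": 0, "hand": -1}, {"dx": 0, "dy": 0, "dz": 0.7, "rx": 0, "ry": 0, "rz": 0, "hand": -1}]}}

```text
t: 17.95
eef_pos: [597.6, -168.6, 226.3]
orientation: [0.898, 0.441, 0.001, 0.001]
contact_force: [-0.2, -0.5, -2.8]
grip_width: 0.278
```

Call:
{"name": "servo_tool", "arguments": {"moves": [{"dx": 0.09, "dy": 0.91, "dz": 0, "rx": 0, "ry": 0, "rz": 0, "hand": -1}, {"dx": 0.09, "dy": 0.91, "dz": 0, "rx": 0, "ry": 0, "rz": 0, "hand": -1}, {"dx": 0.09, "dy": 0.91, "dz": 0, "rx": 0, "ry": 0, "rz": 0, "hand": -1}, {"dx": 0.09, "dy": 0.91, "dz": 0, "rx": 0, "ry": 0, "rz": 0, "hand": -1}, {"dx": 0.09, "dy": 0.91, "dz": 0, "rx": 0, "ry": 0, "rz": 0, "hand": -1}]}}

```text
t: 18.45
eef_pos: [614.0, 17.9, 222.6]
orientation: [0.897, 0.442, -0.001, -0.001]
contact_force: [-0.5, -1.1, -2.2]
grip_width: 0.274
```

Call:
{"name": "servo_tool", "arguments": {"moves": [{"dx": 0.04, "dy": 0.65, "dz": 0, "rx": 0, "ry": 0, "rz": 0, "hand": -1}, {"dx": 0.04, "dy": 0.65, "dz": 0, "rx": 0, "ry": 0, "rz": 0, "hand": -1}, {"dx": 0.04, "dy": 0.65, "dz": 0, "rx": 0, "ry": 0, "rz": 0, "hand": -1}, {"dx": 0.04, "dy": 0.65, "dz": 0, "rx": 0, "ry": 0, "rz": 0, "hand": -1}, {"dx": 0.04, "dy": 0.65, "dz": 0, "rx": 0, "ry": 0, "rz": 0, "hand": -1}]}}

```text
t: 18.95
eef_pos: [622.3, 143.7, 223.1]
orientation: [0.897, 0.441, -0.001, -0.0]
contact_force: [0.6, -0.4, -2.0]
grip_width: 0.276
```

Run:
```python
from h import *
s=sense(); print(s['t'],s['eef_pos'],s['orientation'],s['grip_width'],s['contact_force'],s['ft_torque'])
p2,W2=cloud('side'); p1,W1=cloud('scene'); im,W=cloud('wrist')
np.savez('pics/w10.npz',p1=p1,p2=p2,im=im,W1=W1,W2=W2,W=W)
t=s['eef_pos']
for n,Z in (('scene',W1),('side',W2)):
    P=Z.reshape(-1,3); 
    for a,b in((155,163),(170,185),(187,193),(205,212)):
        m=(np.abs(P[:,0]-t[0])<25)&(np.abs(P[:,1]-t[1])<25)&(P[:,2]>a)&(P[:,2]<b); Q=P[m]
        if len(Q)>15: print(n,a,b,len(Q),((Q.min(0)+Q.max(0))/2).round(1),np.ptp(Q,axis=0).round(1),circ(Q[:,:2],10.)[0].round(1))
save('m10.png',np.hstack([cv2.resize(q,(390,480),interpolation=2) for q in (p2[70:190,190:287],p1[90:210,270:367])]))
```

```text
18.95 [622.27243047 143.65364305 223.08931205] [ 8.97462201e-01  4.41089277e-01 -1.33334495e-03 -2.62947083e-04] 0.27581528044906245 [ 0.55563142 -0.37862811 -2.04134475] [-0.08733134  0.05793209 -0.01701671]
scene 155 163 21 [621.  135.5 158.7] [17.9 11.6  7. ] [619.7 142.4  10. ]
scene 170 185 38 [622.1 136.9 177.5] [16.6 13.7 14.8] [619.6 142.   10. ]
scene 187 193 18 [620.9 135.5 190. ] [17.5  9.   5.6] [619.9 142.   10. ]
side 155 163 17 [616.  137.  159.5] [13.1 13.4  7. ] [619.9 141.2  10. ]
side 170 185 31 [615.8 136.4 178.2] [14.1 16.1 12.9] [608.4 127.8  10. ]
```

View pics/m10.png

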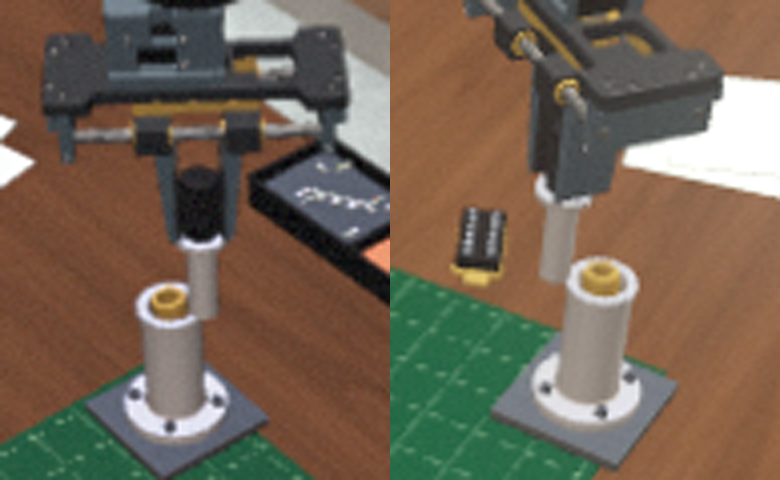

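The drift hangs vertical in the grip, its shank beside the housing and the bush square in the mouth. I'll move over the bore and come down to the bush.

Call:
{"name": "servo_tool", "arguments": {"moves": [{"dx": 0.0575, "dy": 0.2675, "dz": 0, "rx": 0, "ry": 0, "rz": 0, "hand": -1}, {"dx": 0.0575, "dy": 0.2675, "dz": 0, "rx": 0, "ry": 0, "rz": 0, "hand": -1}, {"dx": 0.0575, "dy": 0.2675, "dz": 0, "rx": 0, "ry": 0, "rz": 0, "hand": -1}, {"dx": 0.0575, "dy": 0.2675, "dz": 0, "rx": 0, "ry": 0, "rz": 0, "hand": -1}, {"dx": 0.0575, "dy": 0.2675, "dz": -0.05, "rx": 0, "ry": 0, "rz": 0, "hand": -1}, {"dx": 0.0575, "dy": 0.2675, "dz": -0.1, "rx": 0, "ry": 0, "rz": 0, "hand": -1}, {"dx": 0.0575, "dy": 0.2675, "dz": -0.12, "rx": 0, "ry": 0, "rz": 0, "hand": -1}, {"dx": 0.0575, "dy": 0.2675, "dz": -0.12, "rx": 0, "ry": 0, "rz": 0, "hand": -1}]}}

```text
t: 19.9
eef_pos: [633.9, 196.7, 199.7]
orientation: [0.898, 0.44, -0.001, -0.0]
contact_force: [0.3, 0.2, -1.3]
grip_width: 0.275
```

Call:
{"name": "servo_tool", "arguments": {"moves": [{"dx": 0, "dy": 0, "dz": -0.005, "rx": 0, "ry": 0, "rz": 0, "hand": -1}, {"dx": 0, "dy": 0, "dz": -0.01, "rx": 0, "ry": 0, "rz": 0, "hand": -1}, {"dx": 0, "dy": 0, "dz": -0.015, "rx": 0, "ry": 0, "rz": 0, "hand": -1}, {"dx": 0, "dy": 0, "dz": -0.02, "rx": 0, "ry": 0, "rz": 0, "hand": -1}, {"dx": 0, "dy": 0, "dz": -0.025, "rx": 0, "ry": 0, "rz": 0, "hand": -1}, {"dx": 0, "dy": 0, "dz": -0.025, "rx": 0, "ry": 0, "rz": 0, "hand": -1}]}}

```text
t: 20.5
eef_pos: [634.4, 197.2, 195.8]
orientation: [0.898, 0.441, -0.0, -0.0]
contact_force: [0.3, -0.6, -2.3]
grip_width: 0.278
```

Call:
{"name": "servo_tool", "arguments": {"moves": [{"dx": -0.005, "dy": 0, "dz": -0.005, "rx": 0, "ry": 0, "rz": 0, "hand": -1}, {"dx": -0.005, "dy": 0, "dz": -0.01, "rx": 0, "ry": 0, "rz": 0, "hand": -1}, {"dx": -0.005, "dy": 0, "dz": -0.015, "rx": 0, "ry": 0, "rz": 0, "hand": -1}, {"dx": -0.005, "dy": 0, "dz": -0.02, "rx": 0, "ry": 0, "rz": 0, "hand": -1}, {"dx": -0.005, "dy": 0, "dz": -0.02, "rx": 0, "ry": 0, "rz": 0, "hand": -1}]}}

```text
t: 21.0
eef_pos: [633.5, 197.2, 191.8]
orientation: [0.898, 0.441, -0.0, -0.0]
contact_force: [0.6, -0.1, 1.3]
grip_width: 0.279
```

Call:
{"name": "servo_tool", "arguments": {"moves": [{"dx": 0, "dy": 0, "dz": -0.005, "rx": 0, "ry": 0, "rz": 0, "hand": -1}, {"dx": 0, "dy": 0, "dz": -0.01, "rx": 0, "ry": 0, "rz": 0, "hand": -1}, {"dx": 0, "dy": 0, "dz": -0.015, "rx": 0, "ry": 0, "rz": 0, "hand": -1}, {"dx": 0, "dy": 0, "dz": -0.015, "rx": 0, "ry": 0, "rz": 0, "hand": -1}, {"dx": 0, "dy": 0, "dz": -0.015, "rx": 0, "ry": 0, "rz": 0, "hand": -1}]}}

```text
t: 21.5
eef_pos: [633.2, 197.2, 188.7]
orientation: [0.898, 0.441, -0.0, -0.0]
contact_force: [0.7, -0.5, -1.1]
grip_width: 0.275
```

Call:
{"name": "servo_tool", "arguments": {"moves": [{"dx": 0, "dy": 0, "dz": -0.005, "rx": 0, "ry": 0, "rz": 0, "hand": -1}, {"dx": 0, "dy": 0, "dz": -0.01, "rx": 0, "ry": 0, "rz": 0, "hand": -1}, {"dx": 0, "dy": 0, "dz": -0.015, "rx": 0, "ry": 0, "rz": 0, "hand": -1}, {"dx": 0, "dy": 0, "dz": -0.02, "rx": 0, "ry": 0, "rz": 0, "hand": -1}, {"dx": 0, "dy": 0, "dz": -0.025, "rx": 0, "ry": 0, "rz": 0, "hand": -1}, {"dx": 0, "dy": 0, "dz": -0.03, "rx": 0, "ry": 0, "rz": 0, "hand": -1}]}}

```text
t: 22.1
eef_pos: [633.9, 197.2, 183.4]
orientation: [0.898, 0.441, 0.0, 0.0]
contact_force: [0.4, -0.9, 6.7]
grip_width: 0.278
```

Call:
{"name": "servo_tool", "arguments": {"moves": [{"dx": 0, "dy": 0, "dz": -0.005, "rx": 0, "ry": 0, "rz": 0, "hand": -1}, {"dx": 0, "dy": 0, "dz": -0.01, "rx": 0, "ry": 0, "rz": 0, "hand": -1}, {"dx": 0, "dy": 0, "dz": -0.015, "rx": 0, "ry": 0, "rz": 0, "hand": -1}, {"dx": 0, "dy": 0, "dz": -0.02, "rx": 0, "ry": 0, "rz": 0, "hand": -1}, {"dx": 0, "dy": 0, "dz": -0.025, "rx": 0, "ry": 0, "rz": 0, "hand": -1}]}}

```text
t: 22.6
eef_pos: [633.9, 197.2, 178.4]
orientation: [0.898, 0.441, 0.0, 0.0]
contact_force: [-0.1, -0.9, 8.0]
grip_width: 0.277
```

Call:
{"name": "servo_tool", "arguments": {"moves": [{"dx": 0, "dy": 0, "dz": -0.005, "rx": 0, "ry": 0, "rz": 0, "hand": -1}, {"dx": 0, "dy": 0, "dz": -0.01, "rx": 0, "ry": 0, "rz": 0, "hand": -1}, {"dx": 0, "dy": 0, "dz": -0.015, "rx": 0, "ry": 0, "rz": 0, "hand": -1}, {"dx": 0, "dy": 0, "dz": -0.02, "rx": 0, "ry": 0, "rz": 0, "hand": -1}]}}

```text
t: 23.0
eef_pos: [633.9, 197.2, 174.4]
orientation: [0.898, 0.441, 0.0, 0.0]
contact_force: [0.3, -0.1, 6.0]
grip_width: 0.278
```

Call:
{"name": "servo_tool", "arguments": {"moves": [{"dx": 0, "dy": 0, "dz": -0.005, "rx": 0, "ry": 0, "rz": 0, "hand": -1}, {"dx": 0, "dy": 0, "dz": -0.01, "rx": 0, "ry": 0, "rz": 0, "hand": -1}, {"dx": 0, "dy": 0, "dz": -0.015, "rx": 0, "ry": 0, "rz": 0, "hand": -1}, {"dx": 0, "dy": 0, "dz": -0.02, "rx": 0, "ry": 0, "rz": 0, "hand": -1}]}}

```text
t: 23.4
eef_pos: [633.8, 197.3, 170.2]
orientation: [0.898, 0.441, 0.0, 0.0]
contact_force: [0.0, -1.3, 11.1]
grip_width: 0.276
```

Call:
{"name": "servo_tool", "arguments": {"moves": [{"dx": 0, "dy": 0, "dz": -0.005, "rx": 0, "ry": 0, "rz": 0, "hand": -1}, {"dx": 0, "dy": 0, "dz": -0.01, "rx": 0, "ry": 0, "rz": 0, "hand": -1}, {"dx": 0, "dy": 0, "dz": -0.015, "rx": 0, "ry": 0, "rz": 0, "hand": -1}, {"dx": 0, "dy": 0, "dz": -0.02, "rx": 0, "ry": 0, "rz": 0, "hand": -1}]}}

```text
t: 23.8
eef_pos: [634.0, 197.2, 166.6]
orientation: [0.898, 0.441, 0.001, 0.0]
contact_force: [0.2, -1.3, 12.7]
grip_width: 0.276
```

Call:
{"name": "servo_tool", "arguments": {"moves": [{"dx": 0, "dy": 0, "dz": -0.003, "rx": 0, "ry": 0, "rz": 0, "hand": -1}, {"dx": 0, "dy": 0, "dz": -0.006, "rx": 0, "ry": 0, "rz": 0, "hand": -1}, {"dx": 0, "dy": 0, "dz": -0.01, "rx": 0, "ry": 0, "rz": 0, "hand": -1}, {"dx": 0, "dy": 0, "dz": -0.01, "rx": 0, "ry": 0, "rz": 0, "hand": -1}]}}

```text
t: 24.2
eef_pos: [633.9, 197.2, 164.4]
orientation: [0.898, 0.441, 0.001, 0.0]
contact_force: [0.9, -1.1, 7.4]
grip_width: 0.275
```

Call:
{"name": "servo_tool", "arguments": {"moves": [{"dx": 0, "dy": 0, "dz": -0.003, "rx": 0, "ry": 0, "rz": 0, "hand": -1}, {"dx": 0, "dy": 0, "dz": -0.006, "rx": 0, "ry": 0, "rz": 0, "hand": -1}, {"dx": 0, "dy": 0, "dz": -0.01, "rx": 0, "ry": 0, "rz": 0, "hand": -1}, {"dx": 0, "dy": 0, "dz": -0.01, "rx": 0, "ry": 0, "rz": 0, "hand": -1}]}}

```text
t: 24.6
eef_pos: [633.9, 197.3, 162.5]
orientation: [0.898, 0.441, 0.001, 0.0]
contact_force: [-0.0, -1.0, 9.2]
grip_width: 0.274
```

Call:
{"name": "servo_tool", "arguments": {"moves": [{"dx": 0, "dy": 0, "dz": -0.004, "rx": 0, "ry": 0, "rz": 0, "hand": -1}, {"dx": 0, "dy": 0, "dz": -0.008, "rx": 0, "ry": 0, "rz": 0, "hand": -1}, {"dx": 0, "dy": 0, "dz": -0.008, "rx": 0, "ry": 0, "rz": 0, "hand": -1}]}}

```text
t: 24.9
eef_pos: [633.9, 197.3, 160.9]
orientation: [0.898, 0.441, 0.001, 0.0]
contact_force: [1.2, -1.1, 9.4]
grip_width: 0.278
```

Call:
{"name": "servo_tool", "arguments": {"moves": [{"dx": 0, "dy": 0, "dz": -0.004, "rx": 0, "ry": 0, "rz": 0, "hand": -1}, {"dx": 0, "dy": 0, "dz": -0.008, "rx": 0, "ry": 0, "rz": 0, "hand": -1}, {"dx": 0, "dy": 0, "dz": -0.008, "rx": 0, "ry": 0, "rz": 0, "hand": -1}]}}

```text
t: 25.2
eef_pos: [634.0, 197.3, 159.3]
orientation: [0.898, 0.441, 0.001, 0.0]
contact_force: [0.6, 0.2, 9.3]
grip_width: 0.278
```

Call:
{"name": "servo_tool", "arguments": {"moves": [{"dx": 0, "dy": 0, "dz": -0.004, "rx": 0, "ry": 0, "rz": 0, "hand": -1}, {"dx": 0, "dy": 0, "dz": -0.007, "rx": 0, "ry": 0, "rz": 0, "hand": -1}, {"dx": 0, "dy": 0, "dz": -0.007, "rx": 0, "ry": 0, "rz": 0, "hand": -1}]}}

```text
t: 25.5
eef_pos: [634.3, 197.4, 158.8]
orientation: [0.898, 0.441, 0.001, 0.0]
contact_force: [-3.1, -0.9, 19.3]
grip_width: 0.277
```

Call:
{"name": "servo_tool", "arguments": {"moves": [{"dx": 0, "dy": 0, "dz": 0, "rx": 0, "ry": 0, "rz": 0, "hand": -1}, {"dx": 0, "dy": 0, "dz": 0, "rx": 0, "ry": 0, "rz": 0, "hand": -1}, {"dx": 0, "dy": 0, "dz": 0, "rx": 0, "ry": 0, "rz": 0, "hand": -1}, {"dx": 0, "dy": 0, "dz": 0, "rx": 0, "ry": 0, "rz": 0, "hand": -1}]}}

```text
t: 25.9
eef_pos: [634.3, 197.4, 158.8]
orientation: [0.898, 0.441, 0.001, 0.0]
contact_force: [-2.4, -0.9, 18.6]
grip_width: 0.274
```

Call:
{"name": "servo_tool", "arguments": {"moves": [{"dx": -0.003, "dy": 0, "dz": -0.001, "rx": 0, "ry": 0, "rz": 0, "hand": -1}, {"dx": -0.003, "dy": 0, "dz": -0.001, "rx": 0, "ry": 0, "rz": 0, "hand": -1}, {"dx": -0.003, "dy": 0, "dz": -0.001, "rx": 0, "ry": 0, "rz": 0, "hand": -1}, {"dx": -0.003, "dy": 0, "dz": -0.001, "rx": 0, "ry": 0, "rz": 0, "hand": -1}, {"dx": -0.003, "dy": 0, "dz": -0.001, "rx": 0, "ry": 0, "rz": 0, "hand": -1}, {"dx": -0.003, "dy": 0, "dz": -0.001, "rx": 0, "ry": 0, "rz": 0, "hand": -1}, {"dx": -0.003, "dy": 0, "dz": -0.001, "rx": 0, "ry": 0, "rz": 0, "hand": -1}]}}

```text
t: 26.6
eef_pos: [634.0, 197.4, 158.8]
orientation: [0.898, 0.441, 0.002, 0.0]
contact_force: [-1.5, -0.9, 20.2]
grip_width: 0.279
```

The drift stands hard at z = 158.8. Commanding it further only raised the force, to about 20–22 N, with no motion over 0.7 s, so both parts are on the shims. Now to lift out and take the drift back.

Call:
{"name": "servo_tool", "arguments": {"moves": [{"dx": 0, "dy": 0, "dz": 0.02, "rx": 0, "ry": 0, "rz": 0, "hand": -1}, {"dx": 0, "dy": 0, "dz": 0.08, "rx": 0, "ry": 0, "rz": 0, "hand": -1}, {"dx": 0, "dy": 0, "dz": 0.18, "rx": 0, "ry": 0, "rz": 0, "hand": -1}, {"dx": 0, "dy": 0, "dz": 0.28, "rx": 0, "ry": 0, "rz": 0, "hand": -1}, {"dx": 0, "dy": 0, "dz": 0.34, "rx": 0, "ry": 0, "rz": 0, "hand": -1}, {"dx": 0, "dy": 0, "dz": 0.34, "rx": 0, "ry": 0, "rz": 0, "hand": -1}, {"dx": 0, "dy": 0, "dz": 0.34, "rx": 0, "ry": 0, "rz": 0, "hand": -1}]}}

```text
t: 27.3
eef_pos: [632.6, 197.2, 224.6]
orientation: [0.898, 0.441, -0.0, -0.0]
contact_force: [-0.7, 0.0, -2.9]
grip_width: 0.278
```

Call:
{"name": "servo_tool", "arguments": {"moves": [{"dx": -0.09, "dy": -0.915, "dz": 0, "rx": 0, "ry": 0, "rz": 0, "hand": -1}, {"dx": -0.09, "dy": -0.915, "dz": 0, "rx": 0, "ry": 0, "rz": 0, "hand": -1}, {"dx": -0.09, "dy": -0.915, "dz": 0, "rx": 0, "ry": 0, "rz": 0, "hand": -1}, {"dx": -0.09, "dy": -0.915, "dz": 0, "rx": 0, "ry": 0, "rz": 0, "hand": -1}, {"dx": -0.09, "dy": -0.915, "dz": 0, "rx": 0, "ry": 0, "rz": 0, "hand": -1}]}}

```text
t: 27.8
eef_pos: [613.9, 10.1, 223.9]
orientation: [0.899, 0.439, -0.001, -0.0]
contact_force: [0.2, 0.7, -3.0]
grip_width: 0.278
```

Call:
{"name": "servo_tool", "arguments": {"moves": [{"dx": -0.09, "dy": -0.915, "dz": 0, "rx": 0, "ry": 0, "rz": 0, "hand": -1}, {"dx": -0.09, "dy": -0.915, "dz": 0, "rx": 0, "ry": 0, "rz": 0, "hand": -1}, {"dx": -0.09, "dy": -0.915, "dz": 0, "rx": 0, "ry": 0, "rz": 0, "hand": -1}, {"dx": -0.09, "dy": -0.915, "dz": 0, "rx": 0, "ry": 0, "rz": 0, "hand": -1}, {"dx": -0.09, "dy": -0.915, "dz": 0, "rx": 0, "ry": 0, "rz": 0, "hand": -1}, {"dx": -0.09, "dy": -0.915, "dz": 0, "rx": 0, "ry": 0, "rz": 0, "hand": -1}, {"dx": -0.09, "dy": -0.915, "dz": 0, "rx": 0, "ry": 0, "rz": 0, "hand": -1}]}}

```text
t: 28.5
eef_pos: [596.8, -167.5, 224.5]
orientation: [0.898, 0.441, -0.0, -0.001]
contact_force: [0.1, 0.3, -1.5]
grip_width: 0.272
```

Call:
{"name": "servo_tool", "arguments": {"moves": [{"dx": 0.0025, "dy": -0.0045, "dz": -0.1, "rx": 0, "ry": 0, "rz": 0, "hand": -1}, {"dx": 0.0025, "dy": -0.0045, "dz": -0.25, "rx": 0, "ry": 0, "rz": 0, "hand": -1}, {"dx": 0.0025, "dy": -0.0045, "dz": -0.34, "rx": 0, "ry": 0, "rz": 0, "hand": -1}, {"dx": 0.0025, "dy": -0.0045, "dz": -0.36, "rx": 0, "ry": 0, "rz": 0, "hand": -1}, {"dx": 0.0025, "dy": -0.0045, "dz": -0.36, "rx": 0, "ry": 0, "rz": 0, "hand": -1}, {"dx": 0.0025, "dy": -0.0045, "dz": -0.36, "rx": 0, "ry": 0, "rz": 0, "hand": -1}]}}

```text
t: 29.1
eef_pos: [598.1, -169.3, 154.2]
orientation: [0.898, 0.441, 0.001, 0.0]
contact_force: [0.7, 0.2, -1.8]
grip_width: 0.276
```

Call:
{"name": "servo_tool", "arguments": {"moves": [{"dx": 0, "dy": 0, "dz": -0.01, "rx": 0, "ry": 0, "rz": 0, "hand": -1}, {"dx": 0, "dy": 0, "dz": -0.02, "rx": 0, "ry": 0, "rz": 0, "hand": -1}, {"dx": 0, "dy": 0, "dz": -0.03, "rx": 0, "ry": 0, "rz": 0, "hand": -1}, {"dx": 0, "dy": 0, "dz": -0.04, "rx": 0, "ry": 0, "rz": 0, "hand": -1}, {"dx": 0, "dy": 0, "dz": -0.04, "rx": 0, "ry": 0, "rz": 0, "hand": -1}]}}

```text
t: 29.6
eef_pos: [597.2, -169.7, 144.8]
orientation: [0.898, 0.441, -0.0, -0.0]
contact_force: [0.2, -0.0, -1.8]
grip_width: 0.279
```

Call:
{"name": "servo_tool", "arguments": {"moves": [{"dx": 0, "dy": 0.006, "dz": -0.03, "rx": 0, "ry": 0, "rz": 0, "hand": -1}, {"dx": 0, "dy": 0.006, "dz": -0.08, "rx": 0, "ry": 0, "rz": 0, "hand": -1}, {"dx": 0, "dy": 0.006, "dz": -0.14, "rx": 0, "ry": 0, "rz": 0, "hand": -1}, {"dx": 0, "dy": 0.006, "dz": -0.2, "rx": 0, "ry": 0, "rz": 0, "hand": -1}, {"dx": 0, "dy": 0.006, "dz": -0.25, "rx": 0, "ry": 0, "rz": 0, "hand": -1}, {"dx": 0, "dy": 0.006, "dz": -0.27, "rx": 0, "ry": 0, "rz": 0, "hand": -1}, {"dx": 0, "dy": 0.006, "dz": -0.27, "rx": 0, "ry": 0, "rz": 0, "hand": -1}]}}

```text
t: 30.3
eef_pos: [597.1, -168.4, 90.3]
orientation: [0.898, 0.441, -0.0, -0.0]
contact_force: [0.6, 0.0, -1.6]
grip_width: 0.278
```

Call:
{"name": "servo_tool", "arguments": {"moves": [{"dx": 0, "dy": 0, "dz": -0.006, "rx": 0, "ry": 0, "rz": 0, "hand": -1}, {"dx": 0, "dy": 0, "dz": -0.012, "rx": 0, "ry": 0, "rz": 0, "hand": -1}, {"dx": 0, "dy": 0, "dz": -0.018, "rx": 0, "ry": 0, "rz": 0, "hand": -1}, {"dx": 0, "dy": 0, "dz": -0.018, "rx": 0, "ry": 0, "rz": 0, "hand": -1}]}}

```text
t: 30.7
eef_pos: [597.5, -168.5, 87.6]
orientation: [0.898, 0.441, 0.0, 0.0]
contact_force: [-0.5, 0.3, -1.8]
grip_width: 0.275
```

Call:
{"name": "servo_tool", "arguments": {"moves": [{"dx": 0, "dy": 0, "dz": -0.005, "rx": 0, "ry": 0, "rz": 0, "hand": -1}, {"dx": 0, "dy": 0, "dz": -0.01, "rx": 0, "ry": 0, "rz": 0, "hand": -1}, {"dx": 0, "dy": 0, "dz": -0.014, "rx": 0, "ry": 0, "rz": 0, "hand": -1}, {"dx": 0, "dy": 0, "dz": -0.014, "rx": 0, "ry": 0, "rz": 0, "hand": -1}]}}

```text
t: 31.1
eef_pos: [597.5, -168.5, 85.5]
orientation: [0.898, 0.441, 0.0, 0.0]
contact_force: [-3.2, 0.7, 11.7]
grip_width: 0.275
```

Call:
{"name": "servo_tool", "arguments": {"moves": [{"dx": 0, "dy": 0, "dz": 0.005, "rx": 0, "ry": 0, "rz": 0, "hand": -1}, {"dx": 0, "dy": 0, "dz": 0.005, "rx": 0, "ry": 0, "rz": 0, "hand": 0.3}, {"dx": 0, "dy": 0, "dz": 0.005, "rx": 0, "ry": 0, "rz": 0, "hand": 0.3}, {"dx": 0, "dy": 0, "dz": 0.005, "rx": 0, "ry": 0, "rz": 0, "hand": 0.3}, {"dx": 0, "dy": 0, "dz": 0.005, "rx": 0, "ry": 0, "rz": 0, "hand": 0.3}, {"dx": 0, "dy": 0, "dz": 0.005, "rx": 0, "ry": 0, "rz": 0, "hand": 0.3}]}}

```text
t: 31.7
eef_pos: [597.4, -168.5, 85.7]
orientation: [0.898, 0.441, -0.0, -0.0]
contact_force: [-0.1, -0.3, -0.0]
grip_width: 0.642
```

Call:
{"name": "servo_tool", "arguments": {"moves": [{"dx": 0, "dy": 0, "dz": 0.15, "rx": 0, "ry": 0, "rz": 0, "hand": 0.3}, {"dx": 0, "dy": 0, "dz": 0.35, "rx": 0, "ry": 0, "rz": 0, "hand": 0.3}, {"dx": 0, "dy": 0, "dz": 0.55, "rx": 0, "ry": 0, "rz": 0, "hand": 0.3}, {"dx": 0, "dy": 0, "dz": 0.65, "rx": 0, "ry": 0, "rz": 0, "hand": 0.3}, {"dx": 0, "dy": 0, "dz": 0.65, "rx": 0, "ry": 0, "rz": 0, "hand": 0.3}]}}

```text
t: 32.2
eef_pos: [598.9, -169.0, 219.1]
orientation: [0.898, 0.441, 0.002, 0.002]
contact_force: [0.2, 0.0, -0.4]
grip_width: 0.65
```

Call:
{"name": "servo_tool", "arguments": {"moves": [{"dx": 0.03, "dy": 0.8, "dz": 0, "rx": 0, "ry": 0, "rz": 0, "hand": 0.3}, {"dx": 0.03, "dy": 0.8, "dz": 0, "rx": 0, "ry": 0, "rz": 0, "hand": 0.3}, {"dx": 0.03, "dy": 0.8, "dz": 0, "rx": 0, "ry": 0, "rz": 0, "hand": 0.3}, {"dx": 0.03, "dy": 0.8, "dz": 0, "rx": 0, "ry": 0, "rz": 0, "hand": 0.3}, {"dx": 0.03, "dy": 0.8, "dz": 0, "rx": 0, "ry": 0, "rz": 0, "hand": 0.3}]}}

```text
t: 32.7
eef_pos: [603.0, -6.8, 214.9]
orientation: [0.897, 0.442, -0.001, -0.0]
contact_force: [0.7, -0.3, 0.5]
grip_width: 0.649
```

Call:
{"name": "servo_tool", "arguments": {"moves": [{"dx": 0.03, "dy": 0.7, "dz": 0, "rx": 0, "ry": 0, "rz": 0, "hand": 0.3}, {"dx": 0.03, "dy": 0.7, "dz": 0, "rx": 0, "ry": 0, "rz": 0, "hand": 0.3}, {"dx": 0.03, "dy": 0.7, "dz": 0, "rx": 0, "ry": 0, "rz": 0, "hand": 0.3}, {"dx": 0.03, "dy": 0.7, "dz": 0, "rx": 0, "ry": 0, "rz": 0, "hand": 0.3}, {"dx": 0.03, "dy": 0.7, "dz": 0, "rx": 0, "ry": 0, "rz": 0, "hand": 0.3}, {"dx": 0.03, "dy": 0.7, "dz": 0, "rx": 0, "ry": 0, "rz": 0, "hand": 0.3}]}}

```text
t: 33.3
eef_pos: [609.5, 129.7, 215.4]
orientation: [0.898, 0.44, -0.0, 0.0]
contact_force: [-0.4, -0.7, -0.9]
grip_width: 0.648
```

Run:
```python
from h import *
s=sense(); print(s['t'],s['eef_pos'],s['grip_width'],s['contact_force'])
im,W=cloud('wrist'); hsv=cv2.cvtColor(im,cv2.COLOR_RGB2HSV)
gold=(hsv[...,0]>10)&(hsv[...,0]<32)&(hsv[...,1]>90)
near=(np.hypot(W[...,0]-633.3,W[...,1]-197.2)<15)&(W[...,2]>40)&(W[...,2]<110)
Q=W[near&gold]; print('gold in bore',len(Q)); print(np.percentile(Q[:,2],[5,25,50,75,95]) if len(Q) else '')
R=W[(np.hypot(W[...,0]-633.3,W[...,1]-197.2)<26)&(W[...,2]>108)&(W[...,2]<118)]; print('rim z',np.median(R[:,2]))
p1,W1=cloud('scene'); p2,_=cloud('side')
P=W1.reshape(-1,3)
T=P[(np.abs(P[:,0]-596)<22)&(np.abs(P[:,1]+171)<22)&(P[:,2]>85)]; print('drift',(T.min(0)+T.max(0))/2,T.max(0))
ys,xs=np.where(near|((np.hypot(W[...,0]-633.3,W[...,1]-197.2)<26)&(W[...,2]>105))); y0,x0=max(0,int(ys.mean())-60),max(0,int(xs.mean())-60)
print(y0,x0)
save('m11.png',np.hstack([cv2.resize(im[y0:y0+120,x0:x0+120],(300,390),interpolation=2),cv2.resize(p1[140:300,190:350],(390,390),interpolation=2)]))
```

```text
33.3 [609.53627942 129.69923165 215.35034474] 0.6483985131231774 [-0.43258667 -0.696652   -0.90907023]
gold in bore 294
[75.50730278 83.36848299 84.69815243 85.49492133 86.56265163]
rim z 112.70766220504805
drift [ 596.21066173 -171.15235177  106.87790593] [ 608.98716575 -157.59443819  128.68426186]
49 173
```

View pics/m11.png

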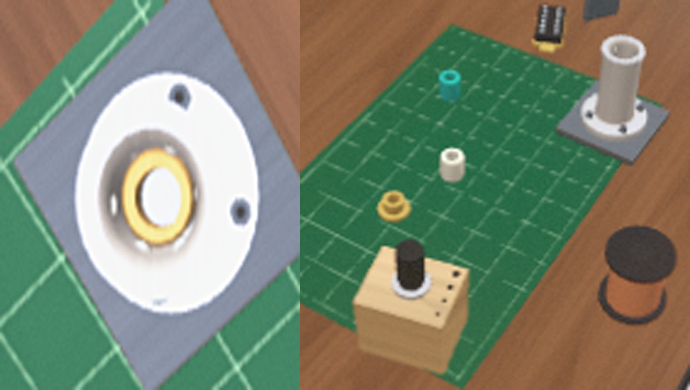

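The bush sits level in the bore, about 27.5 mm below the rim, which is within the home range and matches the height I felt. The drift hangs in its block, and nothing else looks disturbed.

```bash
python3 -c "from bench import close_job; print(close_job())"
```

```text
the job is handed in; nothing more can be done
None
```

I started the bronze bush in the bore, pushed it and the spacer down onto the shims with the drift, and hung the drift back in its block. The job is handed in at about 33 s on the robot's clock.

- **Starting the bush:** the first two releases left it leaning, at roughly 6° and then 4°. I gripped it again on the bore axis and pressed it about 20 mm below the rim. It then stood square within about 1 mm. That is deeper than the 12 to 14 mm given, but I don't see any harm from it.
- **Seating:** the drift stopped hard at tool height 158.8 mm. About 19–20 N was read at the wrist, or 21–22 N with the drift's weight added, and it didn't give for about 1 s. The highest push I saw was about 22 N; readings come only at the end of each move, so a brief higher one in between can't be ruled out.
- **Last checks:** the camera shows the bush level, about 27.5 mm below the rim (home is 26 to 36 mm). That would make the shims roughly 10 mm thick. The spacer's seat was felt only through the bush, not seen. The drift hangs by its collar, and the other things near the work look undisturbed; the last picture didn't take in the screwdriver.
- **Disagreement:** the wrist camera and the two fixed cameras differed by 2 to 4 mm in y. I worked from the wrist camera, and what I felt on contact agreed with it to about 1 mm.

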